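# Make up two format changeover kits at the cell machine

## Robot

A 6-joint arm with a two-finger parallel gripper is mounted at the origin on the work surface. World frame = base frame: x ahead of the robot, y to its left, z up, the work surface at z = 0. Lengths are in m, angles in rad, forces in N, time in s.
With the tool pointing down it reaches from about 0.375 to 0.975 m from the base axis. Payload 3.8 kg.
Tool frame: the origin (TCP) lies on the centre line of the jaws, within the pads' length; the fingertips stand 14 mm ahead of it and the grasp point (between the pads) lies 5 mm behind it; x points along the fingers, y is the direction in which the jaws open and shut, and the axes are right-handed (so a half turn about x gives the same grasp; the last joint's range is limited). The gripper opens to 85 mm and grips with 20 to 120 N. Pads are 22 mm wide; open, the fingers measure 114 mm over their backs; the gripper's body (76 mm by 85 mm) begins 54 mm behind the grasp point. The pads swing forward as they close: fully open they stand 13 mm farther back than shut.
Start: joints at [1.245, 0.264, 1.604, -0, 1.274, -0.037], TCP at [0.192, 0.647, 0.245] pointing down, gripper open.
Joint ranges: [-2.63, 2.63], [-0.94, 2.18], [0.31, 2.57], [-1.31, 4.45], [0, 2.66], [-2.55, 2.55]. Speed limits (rad/s): [2.57, 2.57, 3.14, 3.14, 3.14, 3.14].

## Interface

Orientations are given as a rotation vector (axis times angle).
In Python, from workcell import bot gives the robot as it stands.
- The arm moves only by the shell command python3 -m creep 'ROWS' [FORCE]. ROWS is JSON, a list of rows, each an object with "grip": the finger opening in cm, from 0 to 8.54; "dp": the shift along the tool's x, y, z in cm, a list of three; "rotation": the turn, a rotation vector about the tool's x, y, z in rad, a list of three. A call has 1 to 5 rows; each row is the pose to reach, as a shift and turn from the pose commanded when the call began, along the tool's axes at that moment; what a row does not reach only later rows make up. A row lasts 1/12 s, in which the tool goes at most 41.7 mm and 7.16 degrees, less where a joint would pass 70% of its speed; a pose out of reach is approached as far as the arm can. A call with a gripper value outside its range is refused whole. The fingers move at their own pace and stop on an object; FORCE is the grip in N (left out, the last holds). Time passes only in rows, so rows that repeat a pose let the fingers close. It gives the time, the measured TCP pose, the force and the opening at its end, in the units of the state.
- bot.read_state(): the state, without advancing time (a new reading comes with each control period).
- bot.read_camera(name): name is "side" or "top"; returns (picture, depth): 384x512x3 uint8, red, green, blue; 384x512 float32, m along the optical axis (not along the pixel's ray), 0 where there is no reading.
- bot.get_calibration(name): a dict with "fx", "fy", "cx", "cy" (pixels), "rvec" (rotation vector, rad) and "tvec" (3), from world to camera coordinates, as OpenCV has them. Camera axes: x right, y down, z forward; pixel columns grow to the right and rows downward; lengths in m; the calibration is good to about 2 mm. A picture is of the moment at which its call begins. get_calibration takes no time and is no camera call.
- bot.finish_job(): hands the job in, once; it reports no verdict.
The state is a dict: "time": time; "q": joint angles; "joint_vel": joint speeds; "joint_torque": joint torques, N m; "tool_pos": TCP position; "tcp_rot": TCP orientation; "wrist_force": force on the tool from outside, world axes, zero at the start; "torque": the same for the moment, N m; "width": opening from 0.0 (shut) to 1.0 (fully open).
Only numpy, scipy, OpenCV 4.12 (cv2) and the standard library are available. Lean on these libraries where they do the work, as an engineer would, in place of code of your own. Each camera call takes 0.05 s, during which the arm holds its last target.

## Task

The machine is running the middle-size cell; make up the changeover kits for the other two sizes. Into the three-compartment tray set the small eight-pocket star wheel flat in the square compartment, the slimmest cell upright in the short end compartment, and the white chute liner lying in the long side compartment; into the two-compartment tray set the large six-pocket star wheel flat in the square compartment and the fattest cell upright in the end compartment. Leave the middle-size cell standing where it is.

Things in the scene. Friction and masses are not known exactly. Their poses are not given: they have to be found in the camera images.
- wheel_small: small star wheel, black plastic disc 84 mm across and 12 mm thick with eight round pockets (19 mm) in its rim, lying flat; on top at its centre a white hexagonal hub, 36 mm across flats, 20 mm high (wheel 32 mm high in all), to lift it by. 90 g. Origin at the centre of the underside, z up; one pair of hub flats faces its +y and -y, the others follow every 60 degrees.
- wheel_large: large star wheel, black plastic disc 110 mm across and 12 mm thick with six round pockets (33 mm), lying flat; the same white hexagonal hub on top (36 mm across flats, 20 mm high, wheel 32 mm high in all). 150 g. Origin at the centre of the underside, z up; one pair of hub flats faces its +y and -y, the others follow every 60 degrees.
- cell_slim: slimmest of the three blue battery cells: cylinder 18 mm in diameter, 65 mm high, standing upright, 47 g. Origin at the centre of its lower end, z up.
- cell_fat: fattest of the three blue battery cells: cylinder 32 mm in diameter, 70 mm high, standing upright, 145 g. Origin at the centre of its lower end, z up.
- cell_middle: middle-size blue battery cell: cylinder 26 mm in diameter, 65 mm high, standing upright among the others; to be left standing where it is. Origin at the centre of its lower end, z up.
- liner: chute liner, a white plastic bar 110 mm long (its x), 16 mm wide (its y), 30 mm high, lying on the deck on its 110 x 16 mm face, 75 g, two dark screw holes on its top. Origin at the centre of its underside, z up.
- tray_slim: three-compartment grey kit tray, fixed: 154 (x) by 152 (y) mm outside, floor 4 mm thick, walls 4 mm thick, tops 12 mm above the deck. Origin at the centre of its underside. In its frame (x, y): square compartment 104 x 104 mm centred at (-21, -20) mm; short end compartment 38 x 104 mm centred at (54, -20) mm; long side compartment 146 x 36 mm centred at (0, 54) mm.
- tray_fat: two-compartment grey kit tray, fixed: 194 (x) by 138 (y) mm outside, floor 4 mm thick, walls 4 mm thick, tops 12 mm above the deck. Origin at the centre of its underside. In its frame (x, y): square compartment 130 x 130 mm centred at (-28, 0) mm; end compartment 52 x 130 mm centred at (67, 0) mm.

How it is judged:
At the end, for the whole second after the job is handed in: Every kit part is in the compartment that the goal names (10 mm or more of play), on the tray's floor (within 3 mm), wheels and liner flat, cells upright (tilt under 0.08 rad), all released and at rest; the middle-size cell stands within 20 mm of its start (x of wheel_small in the frame of tray_slim between -0.033 and -0.009 m and y of wheel_small in the frame of tray_slim between -0.032 and -0.008 m and z of wheel_small in the frame of tray_slim between 0.001 and 0.007 m and angle between each of wheel_small, cell_slim, liner, wheel_large, cell_fat's own z axis and vertical below 0.08 rad and linear speed of each of wheel_small, cell_slim, liner, wheel_large, cell_fat below 0.02 m/s and x of cell_slim in the frame of tray_slim between 0.037 and 0.071 m and y of cell_slim in the frame of tray_slim between -0.07 and 0.03 m and z of cell_slim in the frame of tray_slim between 0.001 and 0.007 m and x of liner in the frame of tray_slim between -0.022 and 0.022 m and y of liner in the frame of tray_slim between 0.041 and 0.067 m and z of liner in the frame of tray_slim between 0.001 and 0.007 m and x of wheel_large in the frame of tray_fat between -0.04 and -0.016 m and y of wheel_large in the frame of tray_fat between -0.012 and 0.012 m and z of wheel_large in the frame of tray_fat between 0.001 and 0.007 m and x of cell_fat in the frame of tray_fat between 0.052 and 0.082 m and y of cell_fat in the frame of tray_fat between -0.054 and 0.054 m and z of cell_fat in the frame of tray_fat between 0.001 and 0.007 m and distance of cell_middle from where it was at the start of the episode below 0.02 m and angle between cell_middle's own z axis and vertical below 0.1 rad); the robot touches nothing.
It fails at once if the middle-size cell is moved by more than 20 mm or knocked over (distance of cell_middle from where it was at the start of the episode above 0.02 m or angle between cell_middle's own z axis and vertical above 0.5 rad).
It also fails if it takes over 144 s, if anything falls off the work surface, if the arm or the gripper's body presses on something with over 40 N, if the wrist force passes 120 N, or if a joint passes its speed limit or range.

## Working session

There is one attempt and no reset: what is moved stays moved. The work goes in short steps, Python scripts to look and compute and a shell command to move; the robot and the scene stay as the last step left them, time stands still between calls to the robot, and variables do not carry over. Pictures are saved under pics/ and viewed, and the job is handed in when it is done.

```bash
ls; mkdir -p pics
python3 - <<'E'
from workcell import bot
import cv2,numpy as np
print(bot.read_state())
for n in("top","side"):
    p,d=bot.read_camera(n); np.savez(f"pics/{n}0.npz",p=p,d=d)
    cv2.imwrite(f"pics/{n}0.png",cv2.resize(p[:,:,::-1],(800,600)))
    print(n,bot.get_calibration(n))
E
```

```text
pics
{'time': 0.0, 'q': array([ 1.24510672e+00,  2.64767348e-01,  1.60539851e+00, -5.24691055e-05,
        1.27371730e+00, -3.69025124e-02]), 'joint_vel': array([ 0.00097566, -0.00076879,  0.00020054,  0.00102739,  0.00238449,
        0.00033472]), 'joint_torque': array([-2.77370797e-03, -5.15102041e+01, -3.67313468e+01, -4.92916533e-04,
        1.30891905e-02,  4.38020052e-06]), 'tool_pos': array([0.19202251, 0.64636133, 0.24393921]), 'tcp_rot': array([ 0.22488781,  1.55924966, -0.22845128]), 'wrist_force': array([ 0.62310741, -0.23193126, -0.07206829]), 'torque': array([ 0.06397527, -0.0895022 ,  0.0091536 ]), 'width': 0.999021544603319}
top {'fx': 351.31036302048545, 'fy': 351.31036302048545, 'cx': 258.5055017494938, 'cy': 192.8134825222773, 'rvec': array([ 2.12045289, -2.10883883,  0.14534907]), 'tvec': array([0.0073141 , 0.54534355, 0.69315733])}
side {'fx': 435.76321664081723, 'fy': 435.76321664081723, 'cx': 254.4031847272521, 'cy': 189.19928438073072, 'rvec': array([ 2.15377349, -0.11654181,  0.080203  ]), 'tvec': array([-0.54032499,  0.0445182 ,  0.85995775])}
```

View pics/top0.png

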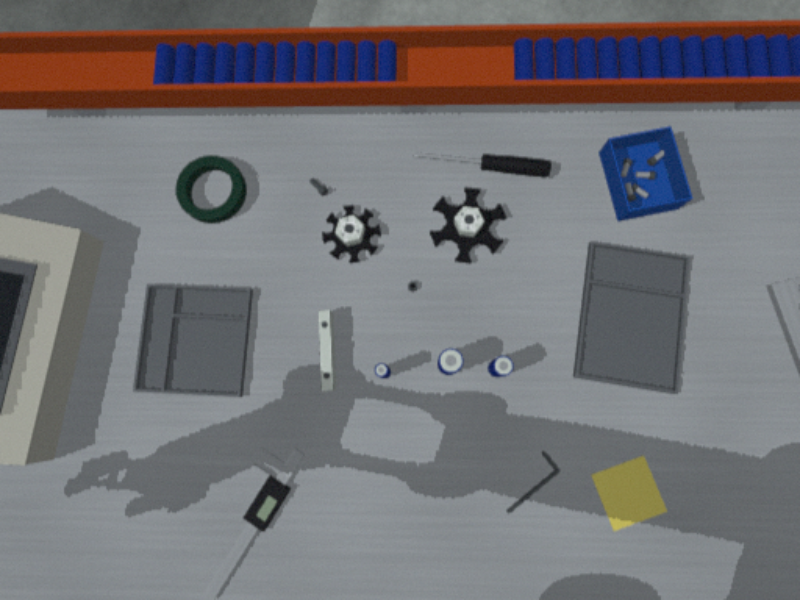

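View pics/side0.png

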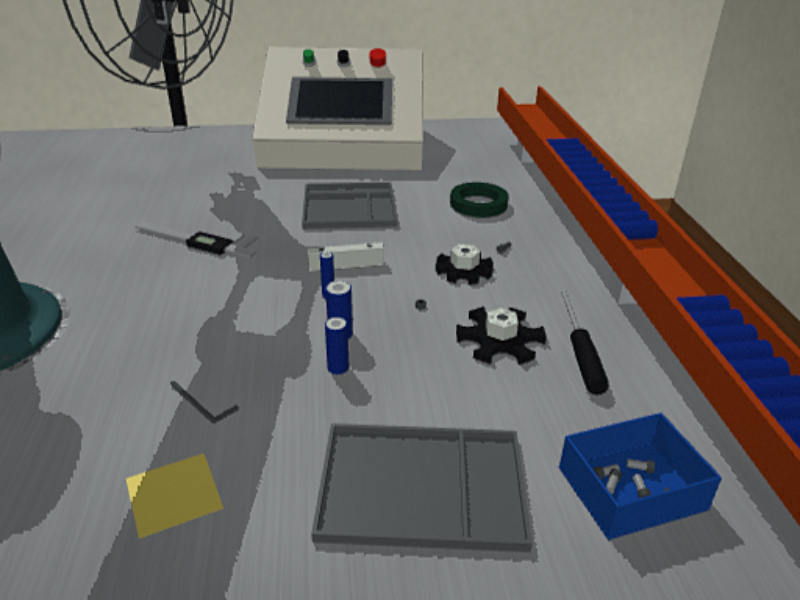

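```bash
cat > h.py <<'E'
import cv2,numpy as np
from workcell import bot
def cal(n):
    c=bot.get_calibration(n); K=np.array([[c['fx'],0,c['cx']],[0,c['fy'],c['cy']],[0,0,1]]); R=cv2.Rodrigues(c['rvec'])[0]; return K,R,c['tvec'],c['rvec']
def px(n,u,v,z):
    K,R,t,_=cal(n); d=R.T@np.linalg.solve(K,[u,v,1.]); o=-R.T@t; return o+d*(z-o[2])/d[2]
def proj(n,P):
    K,R,t,r=cal(n); return cv2.projectPoints(np.array(P,float).reshape(-1,3),r,t,K,None)[0][:,0]
def crop(p,u0,v0,u1,v1,s,f,step=10):
    im=cv2.resize(p[v0:v1,u0:u1,::-1],None,fx=s,fy=s,interpolation=cv2.INTER_CUBIC)
    for u in range((u0//step+1)*step,u1,step):
        cv2.line(im,(int((u-u0+.5)*s),0),(int((u-u0+.5)*s),6),(0,255,255),1)
        cv2.putText(im,str(u),(int((u-u0+.5)*s)-10,16),0,.33,(0,255,255),1)
    for v in range((v0//step+1)*step,v1,step):
        cv2.line(im,(0,int((v-v0+.5)*s)),(6,int((v-v0+.5)*s)),(0,255,255),1)
        cv2.putText(im,str(v),(8,int((v-v0+.5)*s)+4),0,.33,(0,255,255),1)
    cv2.imwrite(f,im)
E
python3 - <<'E'
from h import *
p=np.load('pics/top0.npz')['p']
crop(p,80,175,170,260,7,'pics/c1.png')
crop(p,360,150,450,256,5.6,'pics/c2.png')
crop(p,195,115,335,175,5.7,'pics/c3.png')
crop(p,195,190,335,255,5.7,'pics/c4.png')
for uv in [(256,192),(0,0),(0,383),(511,0)]: print(px('top',*uv,0))
K,R,t,_=cal('top');print(-R.T@t)
E
```

```text
[0.55541686 0.01769463 0.        ]
[ 1.05260214e+00  6.77914839e-01 -1.11022302e-16]
[0.14655656 0.55216275 0.        ]
[ 1.02771448e+00 -5.94060105e-01  1.11022302e-16]
[ 0.41799507 -0.0163987   0.77648655]
```

View pics/c1.png

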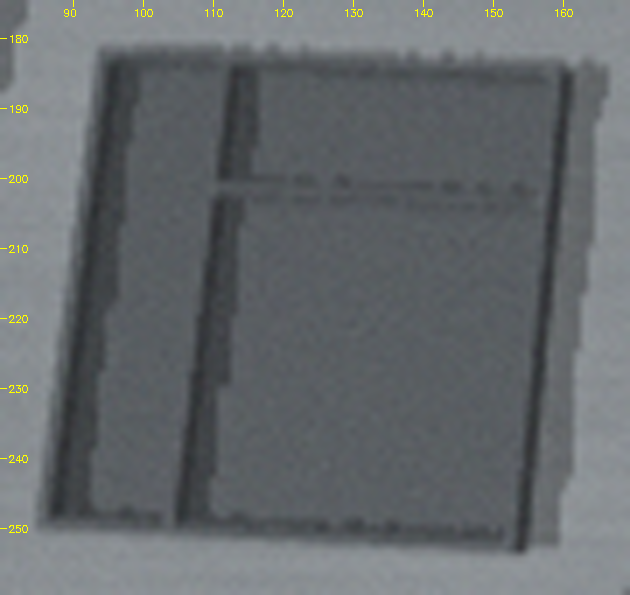

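View pics/c2.png

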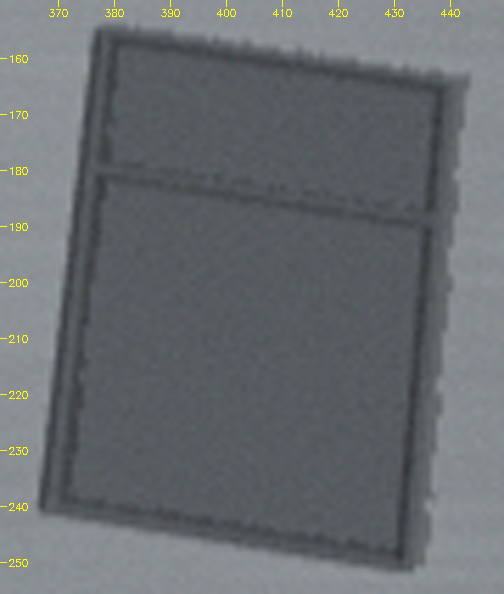

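View pics/c3.png

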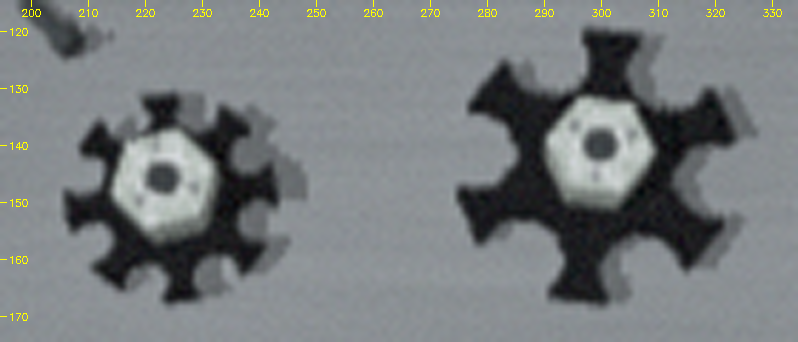

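View pics/c4.png

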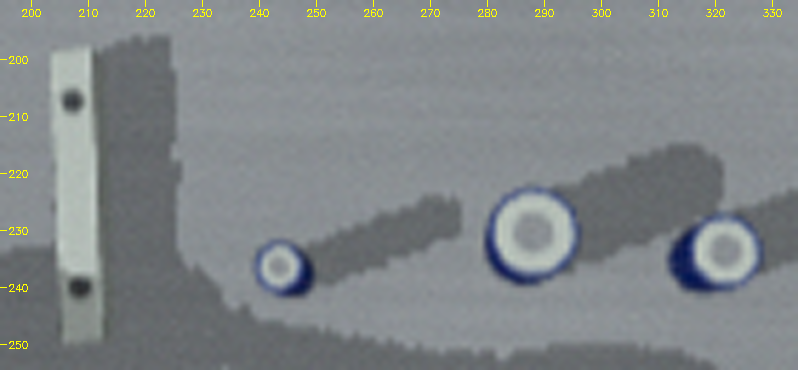

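```bash
cat >> h.py <<'E'
def rot(a): return np.array([[np.cos(a),-np.sin(a)],[np.sin(a),np.cos(a)]])
def fit(model,pts):
    m=np.array(model,float);q=np.array(pts)[:,:2];mc=m.mean(0);qc=q.mean(0)
    H=(m-mc).T@(q-qc);a=np.arctan2(H[0,1]-H[1,0],H[0,0]+H[1,1]);t=qc-rot(a)@mc
    return t,a,np.linalg.norm((m@rot(a).T+t)-q,axis=1)
E
cat > m.py <<'E'
from h import *
p=np.load('pics/top0.npz')['p']
T='top'
res={}
def corners(c,L,W):
    P=[px(T,*x,.012) for x in c]; m=[(L/2,W/2),(L/2,-W/2),(-L/2,-W/2),(-L/2,W/2)]
    return fit(m,P)
res['tray_slim']=corners([(95.5,182),(161,184),(154.5,253),(86.5,250)],.154,.152)
res['tray_fat']=corners([(377.5,155),(439.5,164),(432.5,251.3),(367.5,241.5)],.194,.138)
for k,v in res.items(): print(k,v)
for k,u,v,z in [('ws',222.8,145.8,.032),('wl',299.5,139.8,.032),('slim',243.5,236.3,.065),('fat',288,230.2,.07),('mid',321.5,233.5,.065),('l1',207.2,207.3,.03),('l2',208.5,240.2,.03),('lTL',203.5,199,.03),('lTR',210.5,197.5,.03),('lBL',205.5,250,.03),('lBR',212,249,.03)]:
    res[k]=px(T,u,v,z);print(k,res[k].round(4))
s=5.7
def hexfit(k):
    c=res[k]; g=p.astype(float).min(2); 
    best=[]
    for dx in np.arange(-4,4.1,1):
      for dy in np.arange(-4,4.1,1):
        for a in np.arange(0,60,2):
          ang=np.deg2rad(a+30*0+np.arange(6)*60)  # corner angles
          r=.018/np.cos(np.pi/6)
          P=np.c_[c[0]+dx/1e3+r*np.cos(ang),c[1]+dy/1e3+r*np.sin(ang),np.full(6,.032)]
          uv=proj(T,P); best.append((dx,dy,a,uv))
    sc=[]
    for b in best:
        S=8;M=np.zeros((60*S,60*S),np.uint8);o=proj(T,c)[0].round()-30
        cv2.fillPoly(M,[((b[3]-o+.5)*S).astype(np.int32)],1)
        f=cv2.resize(M.astype(np.float32),(60,60),interpolation=cv2.INTER_AREA)
        o=o.astype(int);G=g[o[1]:o[1]+60,o[0]:o[0]+60]
        # side white faces excluded by being darker
        t=np.clip((G-90)/90,0,1); sc.append(((f-t)**2).sum())
    i=np.argsort(sc)[:4]
    for j in i: print(k,sc[j],best[j][:3])
hexfit('ws');hexfit('wl')
E
python3 m.py
```

```text
tray_slim (array([0.49713145, 0.3085018 ]), np.float64(-0.03562935297545964), array([0.00187454, 0.00084466, 0.00130009, 0.00084224]))
tray_fat (array([ 0.53196897, -0.30462263]), np.float64(-0.15356694770007637), array([0.00161184, 0.00116833, 0.00166706, 0.00057916]))
ws [0.6534 0.0908 0.032 ]
wl [ 0.6667 -0.0784  0.032 ]
slim [0.4531 0.0392 0.065 ]
fat [ 0.4656 -0.0502  0.07  ]
mid [ 0.4598 -0.1174  0.065 ]
l1 [0.5164 0.1213 0.03  ]
l2 [0.4461 0.1161 0.03  ]
lTL [0.5345 0.1299 0.03  ]
lTR [0.5378 0.1148 0.03  ]
lBL [0.4256 0.1218 0.03  ]
lBR [0.4278 0.1081 0.03  ]Traceback (most recent call last):
  File "m.py", line 34, in <module>
    hexfit('ws');hexfit('wl')
    ~~~~~~^^^^^^
  File "m.py", line 26, in hexfit
    S=8;M=np.zeros((60*S,60*S),np.uint8);o=proj(T,c)[0].round()-30
                                           ~~~~^^^^^
  File "h.py", line 8, in proj
    K,R,t,r=cal(n); return cv2.projectPoints(np.array(P,float).reshape(-1,3),r,t,K,None)[0][:,0]
            ~~~^^^
  File "h.py", line 4, in cal
    c=bot.get_calibration(n); K=np.array([[c['fx'],0,c['cx']],[0,c['fy'],c['cy']],[0,0,1]]); R=cv2.Rodrigues(c['rvec'])[0]; return K,R,c['tvec'],c['rvec']
ValueError: time passes only in moves, steps and waits
```

```bash
sed -i 's/^def cal(n):/import functools\n@functools.lru_cache\ndef cal(n):/' h.py; python3 m.py | tail -8; python3 -c "
from workcell import bot;print(bot.read_state()['time'])"
```

```text
ws 729.3805910011574 (np.float64(-1.0), np.float64(-1.0), np.int64(44))
ws 729.4742541956018 (np.float64(-1.0), np.float64(-1.0), np.int64(46))
ws 729.9479466869213 (np.float64(-1.0), np.float64(-1.0), np.int64(42))
ws 730.0721383101852 (np.float64(-1.0), np.float64(-1.0), np.int64(48))
wl 635.638071349344 (np.float64(-1.0), np.float64(0.0), np.int64(22))
wl 635.9566097608024 (np.float64(-1.0), np.float64(0.0), np.int64(24))
wl 636.0323150559414 (np.float64(-1.0), np.float64(0.0), np.int64(20))
wl 636.1799767312885 (np.float64(-1.0), np.float64(-1.0), np.int64(22))
0.1
```

Run:
```python
from h import *
p=np.load('pics/top0.npz')['p'].copy();S=5
im=cv2.resize(p[:,:,::-1],None,fx=S,fy=S,interpolation=cv2.INTER_CUBIC)
def poly(P,col): 
    uv=(proj('top',P)+.5)*S; cv2.polylines(im,[uv.round().astype(np.int32)],True,col,1)
def hexa(c,a):
    ang=np.deg2rad(a+np.arange(6)*60);r=.018/np.cos(np.pi/6)
    poly(np.c_[c[0]+r*np.cos(ang),c[1]+r*np.sin(ang),np.full(6,.032)],(0,0,255))
hexa((.6528,.0901),45);hexa((.6660,-.0784),22)
def circ(c,r,z):
    ang=np.arange(0,6.28,.1);poly(np.c_[c[0]+r*np.cos(ang),c[1]+r*np.sin(ang),np.full(len(ang),z)],(0,255,255))
circ((.6528,.0901),.042,.012);circ((.6660,-.0784),.055,.012)
circ((.4531,.0392),.009,.065);circ((.4656,-.0502),.016,.07);circ((.4598,-.1174),.013,.065)
def rect(t,a,cx,cy,L,W,z):
    m=np.array([(cx+L/2,cy+W/2),(cx+L/2,cy-W/2),(cx-L/2,cy-W/2),(cx-L/2,cy+W/2)]);q=m@rot(a).T+t
    poly(np.c_[q,np.full(4,z)],(0,255,0))
ts=((.4971,.3085),-.0356);rect(*ts,0,0,.154,.152,.012);rect(*ts,-.021,-.02,.104,.104,.012);rect(*ts,.054,-.02,.038,.104,.012);rect(*ts,0,.054,.146,.036,.012)
tf=((.5320,-.3046),-.1536);rect(*tf,0,0,.194,.138,.012);rect(*tf,-.028,0,.130,.130,.012);rect(*tf,.067,0,.052,.13,.012)
l=np.array([(.5345,.1299),(.5378,.1148),(.4278,.1081),(.4256,.1218)]);t,a,e=fit([(.055,.008),(.055,-.008),(-.055,-.008),(-.055,.008)],l);print(t,a,e)
h=np.array([.5164-.4461,.1213-.1161]);print(np.arctan2(h[1],h[0]),((.5164+.4461)/2,(.1213+.1161)/2))
rect(t,a,0,0,.11,.016,.03)
cv2.imwrite('pics/o1.png',im[115*S:255*S,195*S:335*S][:,:]); 
cv2.imwrite('pics/o2.png',np.hstack([im[175*S:260*S,80*S:165*S],im[150*S:260*S,362*S:445*S][:85*S]]))
cv2.imwrite('pics/o3.png',im[150*S:260*S,362*S:445*S])
```

```text
[0.481425 0.11865 ] 0.06981357642008873 [0.00135715 0.0009953  0.00143947 0.0010717 ]
0.07383424331721855 (0.48124999999999996, 0.1187)
```

View pics/o1.png

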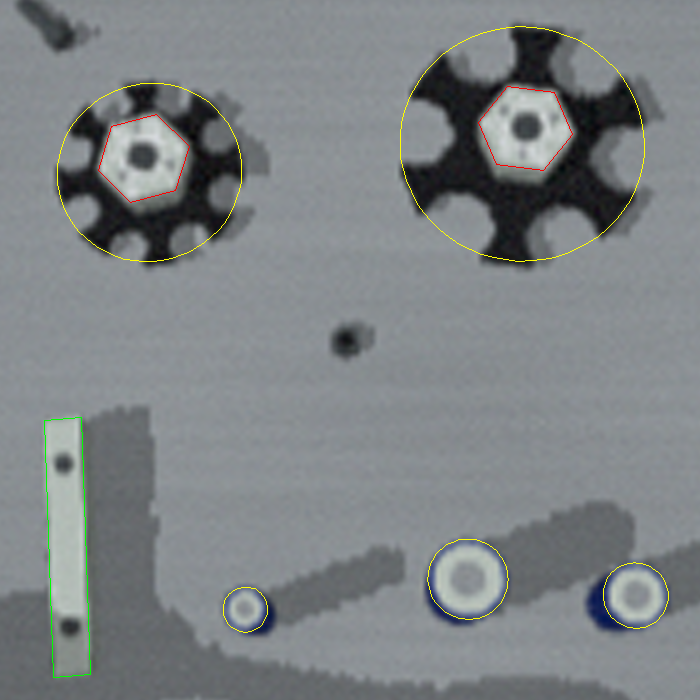

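View pics/o2.png

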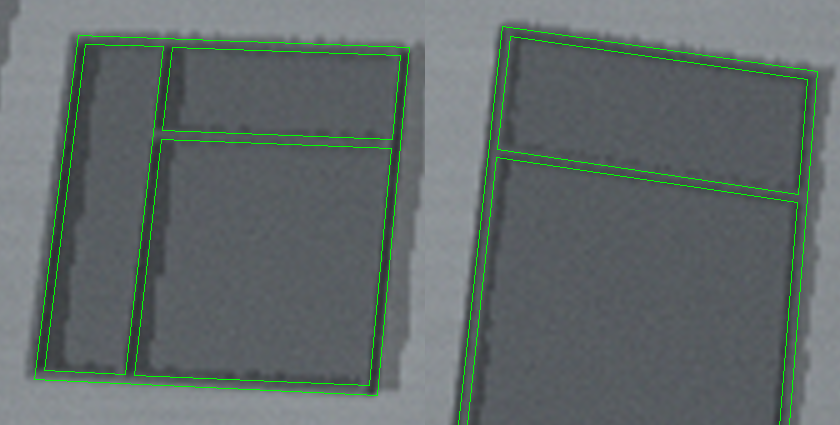

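View pics/o3.png

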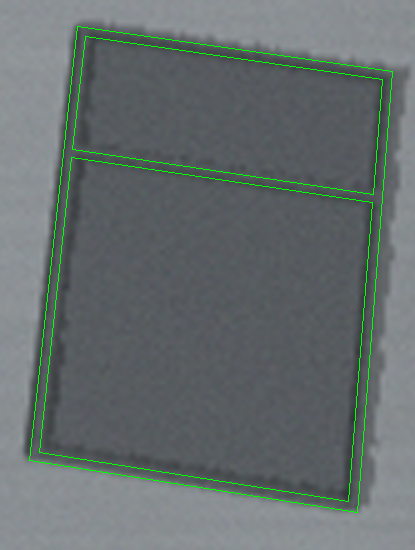

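```bash
cat > go.py <<'E'
# usage: go.py x y z jawdeg : rows-units move from measured pose (jawdeg: angle of tool y mod 180)
import sys
from h import *
from scipy.spatial.transform import Rotation as Ro
def st():
    s=bot.read_state(); R=Ro.from_rotvec(s['tcp_rot']).as_matrix(); return s,R
def show():
    s,R=st(); print('t',round(s['time'],2),'tcp',s['tool_pos'].round(4),'jaw',round(np.rad2deg(np.arctan2(R[1,1],R[0,1])),1),'x',R[:,0].round(3),'F',s['wrist_force'].round(1),'w',round(s['width'],3),'q',s['q'].round(2))
    return s,R
if __name__=='__main__':
    s,R=show(); a=[float(v) for v in sys.argv[1:]]
    if a:
        print('dp cm',(R.T@(np.array(a[:3])-s['tool_pos'])*100).round(2))
        if len(a)>3:
            # desired R: x down, y at angle
            for k in (0,180):
                th=np.deg2rad(a[3]+k); Y=np.array([np.cos(th),np.sin(th),0]);X=np.array([0,0,-1.]);D=np.c_[X,Y,np.cross(X,Y)]
                rv=Ro.from_matrix(R.T@D).as_rotvec();print('rot',rv.round(3),np.rad2deg(np.linalg.norm(rv)).round(1))
E
python3 go.py .653 .09 .2 15
```

```text
t 0.1 tcp [0.192  0.6464 0.2441] jaw 73.5 x [-0.001 -0.002 -1.   ] F [0.  0.2 0.5] w 0.999 q [ 1.25  0.26  1.61 -0.    1.27 -0.04]
dp cm [  4.49 -40.2   60.03]
rot [1.02e+00 1.00e-03 2.00e-03] 58.5
rot [-2.121e+00 -2.000e-03  1.000e-03] 121.5
```

Run:
```python
from h import *
d=np.load('pics/top0.npz')['d'];K,R,t,_=cal('top')
v,u=np.mgrid[:384,:512];P=np.stack([(u-K[0,2])/K[0,0]*d,(v-K[1,2])/K[1,1]*d,d],-1)
W=(P-t)@R
for uv in [(5,150),(40,160),(48,150),(10,240),(30,200),(15,290)]: print(uv,W[uv[1],uv[0]].round(3))
m=(W[...,2]>.06)&(d>0);print(W[m&(W[...,1]>.1)].min(0),W[m&(W[...,1]>.1)].max(0))
```

```text
(5, 150) [0.626 0.535 0.093]
(40, 160) [0.613 0.478 0.065]
(48, 150) [0.636 0.467 0.059]
(10, 240) [0.442 0.514 0.074]
(30, 200) [0.526 0.489 0.066]
(15, 290) [0.343 0.5   0.062]
[0.32854973 0.10000488 0.06000402] [0.91825342 0.60244031 0.11060121]
```

```bash
python3 -m creep '[{"grip":8.5,"dp":[0,-11.4,17.1],"rotation":[0.3,0,0]},{"grip":8.5,"dp":[0,-11.4,17.1],"rotation":[0.3,0,0]},{"grip":8.5,"dp":[0,-11.4,17.1],"rotation":[0.3,0,0]},{"grip":8.5,"dp":[0,-11.4,17.1],"rotation":[0.3,0,0]},{"grip":8.5,"dp":[0,-11.4,17.1],"rotation":[0.3,0,0]}]' 30; python3 go.py .653 .09 .2 15
```

```text
time: 0.52
tool_pos: [0.3244, 0.487, 0.2447]
tcp_rot: [0.46, 1.521, -0.462]
wrist_force: [0.4, -0.7, -0.4]
width: 0.996
t 0.52 tcp [0.3244 0.487  0.2447] jaw 56.3 x [-0.    -0.001 -1.   ] F [ 0.4 -0.7 -0.4] w 0.996 q [ 0.94  0.1   1.8  -0.    1.25 -0.04]
dp cm [  4.5  -14.78  49.37]
rot [0.721 0.001 0.001] 41.3
rot [-2.421e+00 -1.000e-03  1.000e-03] 138.7
```

```bash
python3 -m creep '[{"grip":8.5,"dp":[0,-6,20],"rotation":[0.36,0,0]},{"grip":8.5,"dp":[0,-6,20],"rotation":[0.36,0,0]},{"grip":8.5,"dp":[0,-6,20],"rotation":[0.36,0,0]},{"grip":8.5,"dp":[0,-6,20],"rotation":[0.36,0,0]},{"grip":8.5,"dp":[0,-6,20],"rotation":[0.36,0,0]}]' ; python3 go.py .653 .09 .2 15
```

```text
time: 0.93
tool_pos: [0.457, 0.3265, 0.2449]
tcp_rot: [0.74, 1.441, -0.741]
wrist_force: [1.7, 1.4, -0.1]
width: 0.995
t 0.93 tcp [0.457  0.3265 0.2449] jaw 35.6 x [-0. -0. -1.] F [ 1.7  1.4 -0.1] w 0.995 q [ 0.58  0.05  1.85  0.    1.24 -0.05]
dp cm [ 4.49  2.16 30.64]
rot [0.36  0.    0.001] 20.6
rot [-2.782e+00 -1.000e-03  0.000e+00] 159.4
```

```bash
python3 -m creep '[{"grip":8.5,"dp":[2,1,20],"rotation":[0.36,0,0]},{"grip":8.5,"dp":[2,1,20],"rotation":[0.36,0,0]},{"grip":8.5,"dp":[2,1,20],"rotation":[0.36,0,0]},{"grip":8.5,"dp":[2,1,20],"rotation":[0.36,0,0]},{"grip":8.5,"dp":[2,1,20],"rotation":[0.36,0,0]}]' ; python3 go.py .653 .09 .12 15
```

```text
time: 1.35
tool_pos: [0.5821, 0.1691, 0.2245]
tcp_rot: [1.014, 1.321, -1.016]
wrist_force: [0.9, 0.9, 0.1]
width: 0.995
t 1.35 tcp [0.5821 0.1691 0.2245] jaw 14.9 x [-0.001 -0.001 -1.   ] F [0.9 0.9 0.1] w 0.995 q [ 0.24  0.15  1.78 -0.    1.21 -0.02]
dp cm [10.45  4.82  9.46]
rot [-0.001  0.001  0.001] 0.1
rot [ 3.14e+00  1.00e-03 -1.00e-03] 179.9
```

```bash
python3 -m creep '[{"grip":5.2,"dp":[8,4.8,9.5],"rotation":[0,0,0]},{"grip":5.2,"dp":[12.5,4.8,9.5],"rotation":[0,0,0]},{"grip":5.2,"dp":[12.5,4.8,9.5],"rotation":[0,0,0]},{"grip":5.2,"dp":[12.5,4.8,9.5],"rotation":[0,0,0]},{"grip":5.2,"dp":[12.5,4.8,9.5],"rotation":[0,0,0]}]' ; python3 go.py .653 .09 .034 15
python3 - <<'E'
from h import *
for n in("top","side"):
    p,d=bot.read_camera(n); np.savez(f"pics/{n}1.npz",p=p,d=d)
p=np.load('pics/side1.npz')['p'];crop(p,240,90,380,210,5.7,'pics/s1.png')
p=np.load('pics/top1.npz')['p'];crop(p,180,90,280,190,5.7,'pics/t1.png')
E
```

```text
time: 1.77
tool_pos: [0.6485, 0.0882, 0.0909]
tcp_rot: [1.009, 1.329, -1.026]
wrist_force: [-0.9, 0.2, -1.9]
width: 0.607
t 1.77 tcp [0.6485 0.0882 0.0909] jaw 14.8 x [-0.013 -0.003 -1.   ] F [-0.9  0.2 -1.9] w 0.607 q [ 0.1   0.36  1.78 -0.    1.02 -0.16]
dp cm [ 5.68  0.55 -0.05]
rot [-0.003 -0.001  0.013] 0.8
rot [3.139e+00 2.000e-02 1.000e-03] 179.8
```

View pics/s1.png

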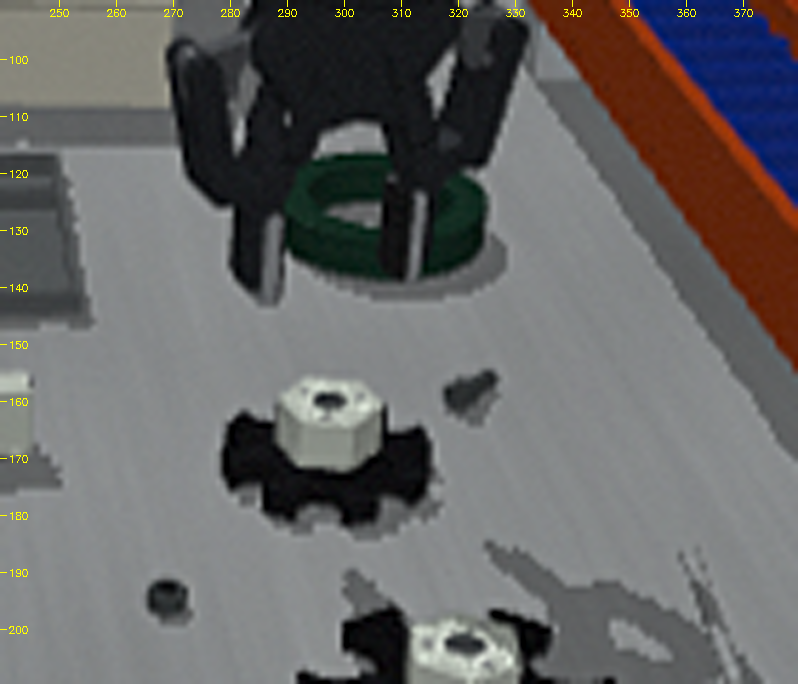

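View pics/t1.png

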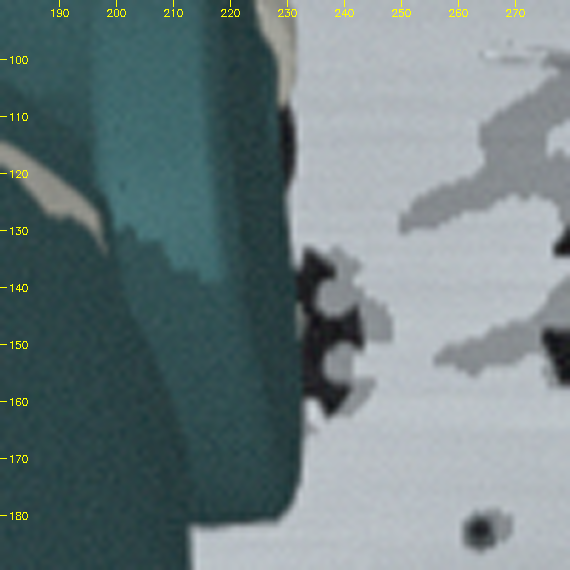

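```bash
python3 - <<'E'
from h import *
c=np.array([.6482,.0882]);d=np.array([np.cos(.26),np.sin(.26)])
for z in (.075,.08,.085,.09): print(z,[proj('side',[*(c+s*.03*d),z])[0].round(1) for s in(-1,1)])
print(proj('side',[[.653,.09,.032],[.6665,-.0784,.032],[.653,.09,.0]]))
E
python3 go.py .653 .09 .07 15
```

```text
0.075 [array([284.9, 145.6]), array([309.5, 141.2])]
0.08 [array([285.1, 143.5]), array([309.7, 139.2])]
0.085 [array([285.2, 141.5]), array([309.9, 137.2])]
0.09 [array([285.3, 139.4]), array([310.1, 135.1])]
[[297.99166827 159.90308624]
 [321.95892202 202.46399925]
 [297.04567134 172.02779688]]
t 1.87 tcp [0.6501 0.0914 0.0971] jaw 14.9 x [-0.006 -0.    -1.   ] F [-1.1 -0.   0.6] w 0.609 q [ 0.1   0.36  1.77  0.    1.02 -0.16]
dp cm [2.7  0.26 0.22]
rot [-0.002 -0.001  0.006] 0.4
rot [3.14e+00 1.00e-02 2.00e-03] 179.9
```

```bash
python3 -m creep '[{"grip":5.2,"dp":[2,0.2,0.1],"rotation":[0,0,0]},{"grip":5.2,"dp":[4,0.2,0.1],"rotation":[0,0,0]},{"grip":5.2,"dp":[4,0.2,0.1],"rotation":[0,0,0]},{"grip":5.2,"dp":[4,0.2,0.1],"rotation":[0,0,0]}]' ; python3 go.py .653 .09 .035 15
```

```text
time: 2.2
tool_pos: [0.6536, 0.093, 0.0611]
tcp_rot: [1.013, 1.323, -1.013]
wrist_force: [-0.2, 0.3, 0.1]
width: 0.609
t 2.2 tcp [0.6536 0.093  0.0611] jaw 15.1 x [-0.  0. -1.] F [-0.2  0.3  0.1] w 0.609 q [ 0.1   0.4   1.79  0.    0.95 -0.16]
dp cm [ 2.61 -0.13  0.27]
rot [ 0.001 -0.     0.   ] 0.1
rot [-3.14e+00 -1.00e-03 -0.00e+00] 179.9
```

```bash
python3 -m creep '[{"grip":5.2,"dp":[2.6,-0.1,0.3],"rotation":[0,0,0]},{"grip":5.2,"dp":[2.6,-0.1,0.3],"rotation":[0,0,0]},{"grip":5.2,"dp":[2.6,-0.1,0.3],"rotation":[0,0,0]}]' ; python3 go.py .653 .09 .033 15
```

```text
time: 2.45
tool_pos: [0.6534, 0.0893, 0.0352]
tcp_rot: [1.013, 1.323, -1.014]
wrist_force: [0.1, -0.5, -0.1]
width: 0.607
t 2.45 tcp [0.6534 0.0893 0.0352] jaw 15.0 x [-0.001 -0.    -1.   ] F [ 0.1 -0.5 -0.1] w 0.607 q [ 0.1   0.43  1.8   0.    0.91 -0.16]
dp cm [ 0.22 -0.02 -0.08]
rot [ 0.001 -0.     0.001] 0.1
rot [-3.141e+00 -1.000e-03 -0.000e+00] 180.0
```

```bash
python3 -m creep '[{"grip":3,"dp":[0.2,0,0],"rotation":[0,0,0]},{"grip":3,"dp":[0.2,0,0],"rotation":[0,0,0]},{"grip":3,"dp":[0.2,0,0],"rotation":[0,0,0]},{"grip":3,"dp":[0.2,0,0],"rotation":[0,0,0]},{"grip":3,"dp":[0.2,0,0],"rotation":[0,0,0]}]' 40
python3 - <<'E'
from h import *
p,d=bot.read_camera('side');crop(p,240,90,380,210,5.7,'pics/s2.png')
E
```

```text
time: 2.87
tool_pos: [0.6555, 0.0892, 0.0345]
tcp_rot: [1.016, 1.32, -1.012]
wrist_force: [-0.6, 0.8, 6.4]
width: 0.407
```

View pics/s2.png

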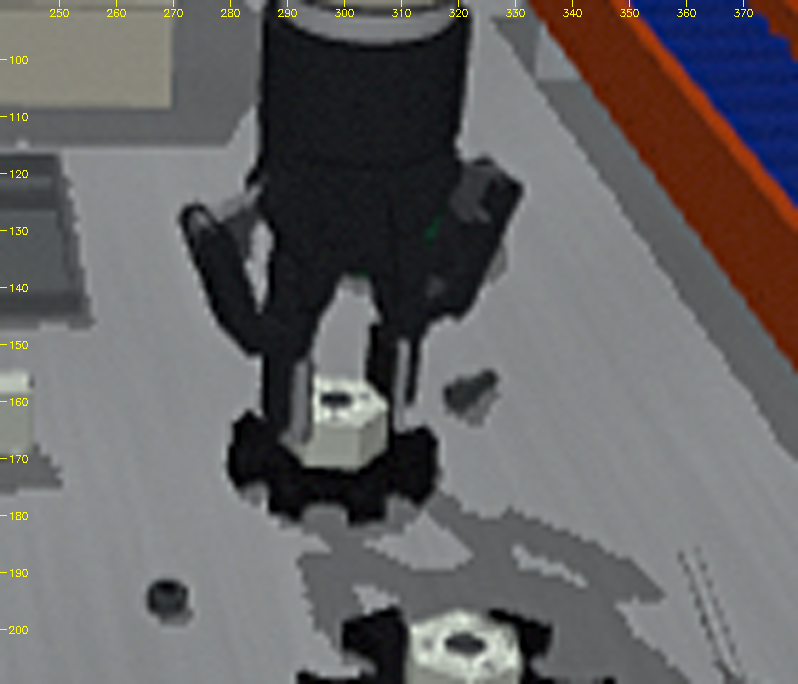

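```bash
python3 -m creep '[{"grip":3,"dp":[-1,0,0],"rotation":[0,0,0]},{"grip":3,"dp":[-4,0,0],"rotation":[0,0,0]},{"grip":3,"dp":[-7,0,0],"rotation":[0,0,0]},{"grip":3,"dp":[-7,0,0],"rotation":[0,0,0]},{"grip":3,"dp":[-7,0,0],"rotation":[0,0,0]}]' 40
python3 - <<'E'
from h import *
ts=np.array((.4971,.3088)),-.0356;tf=np.array((.532,-.3046)),-.1536
for (t,a),c in [(ts,(-.021,-.02)),(ts,(.054,-.02)),(ts,(0,.054)),(tf,(-.028,0)),(tf,(.067,0))]: print(c,(t+rot(a)@np.array(c)).round(4))
E
python3 go.py .4754 .2896 .10
```

```text
time: 3.33
tool_pos: [0.6562, 0.089, 0.1057]
tcp_rot: [1.017, 1.317, -1.01]
wrist_force: [0.5, -0.6, -0.2]
width: 0.404
(-0.021, -0.02) [0.4754 0.2896]
(0.054, -0.02) [0.5504 0.2869]
(0, 0.054) [0.499  0.3628]
(-0.028, 0) [ 0.5043 -0.3003]
(0.067, 0) [ 0.5982 -0.3149]
t 3.33 tcp [0.6562 0.089  0.1057] jaw 15.0 x [ 0.006  0.    -1.   ] F [ 0.5 -0.6 -0.2] w 0.404 q [ 0.1   0.35  1.76 -0.    1.02 -0.16]
dp cm [  0.48 -12.27 -24.06]
```

```bash
python3 -m creep '[{"grip":3,"dp":[0,-2,-4],"rotation":[0,0,0]},{"grip":3,"dp":[0,-9,-17.5],"rotation":[0,0,0]},{"grip":3,"dp":[0,-9,-17.5],"rotation":[0,0,0]},{"grip":3,"dp":[0,-9,-17.5],"rotation":[0,0,0]},{"grip":3,"dp":[0,-9,-17.5],"rotation":[0,0,0]}]' >/dev/null;python3 go.py .4754 .2896 .06
```

```text
t 3.75 tcp [0.5178 0.2356 0.1005] jaw 15.0 x [-0.004 -0.001 -1.   ] F [ 0.6  0.9 -0.5] w 0.408 q [0.38 0.2  1.97 0.   0.98 0.12]
dp cm [ 4.06 -2.68 -6.31]
```

```bash
python3 -m creep '[{"grip":3,"dp":[0,-3.2,-6.5],"rotation":[0,0,0]},{"grip":3,"dp":[0,-3.3,-6.6],"rotation":[0,0,0]},{"grip":3,"dp":[0,-3.3,-6.6],"rotation":[0,0,0]},{"grip":3,"dp":[0,-3.3,-6.6],"rotation":[0,0,0]}]' >/dev/null;python3 go.py .4754 .2896 .06
```

```text
t 4.08 tcp [0.4705 0.2902 0.1009] jaw 15.2 x [-0.002 -0.002 -1.   ] F [ 0.3 -0.4 -0. ] w 0.409 q [ 0.51  0.17  2.   -0.    0.97  0.24]
dp cm [4.09 0.47 0.18]
```

```bash
python3 -m creep '[{"grip":3,"dp":[3,0.4,0.15],"rotation":[0,0,0]},{"grip":3,"dp":[5,0.4,0.15],"rotation":[0,0,0]},{"grip":3,"dp":[5,0.4,0.15],"rotation":[0,0,0]},{"grip":3,"dp":[5,0.4,0.15],"rotation":[0,0,0]}]' >/dev/null;python3 go.py .4754 .2896 .039
python3 - <<'E'
from h import *
p,d=bot.read_camera('side');crop(p,170,90,310,210,5.7,'pics/s3.png')
E
```

```text
t 4.42 tcp [0.4761 0.2874 0.0504] jaw 14.9 x [-0.004 -0.003 -1.   ] F [ 0.3 -1.1 -0.9] w 0.406 q [ 0.5   0.24  2.02 -0.    0.88  0.24]
dp cm [ 1.14 -0.   -0.23]
```

View pics/s3.png

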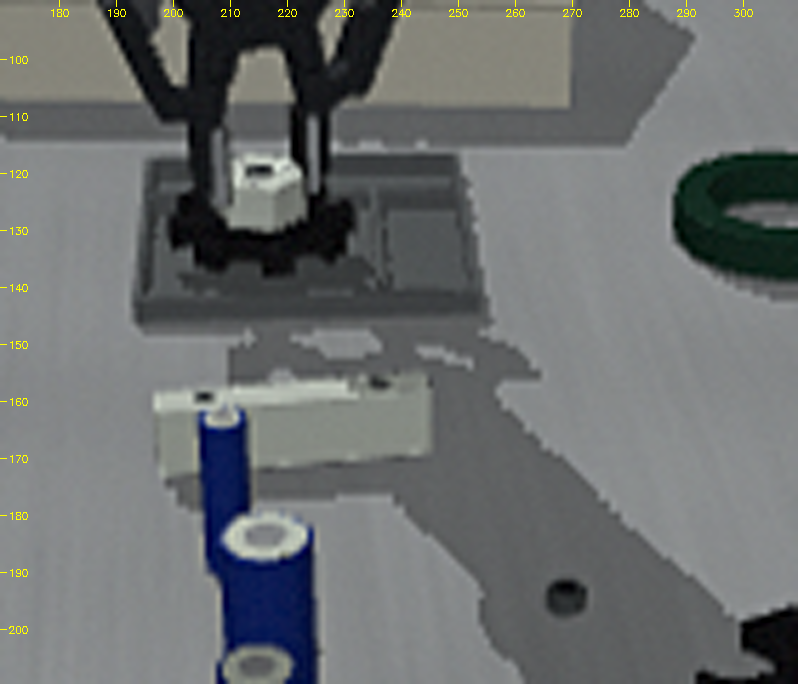

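Wheel hangs level above the square compartment (hub hole at about (215,119)), with clearance around it. Lowering and releasing.

```bash
python3 -m creep '[{"grip":3,"dp":[0.7,0,-0.1],"rotation":[0,0,0]},{"grip":3,"dp":[1.15,0,-0.1],"rotation":[0,0,0]},{"grip":3,"dp":[1.15,0,-0.1],"rotation":[0,0,0]}]' >/dev/null;python3 go.py .4754 .2896 .039
```

```text
t 4.72 tcp [0.4769 0.29   0.0406] jaw 15.0 x [-0. -0. -1.] F [-0.2 -0.4 -1.1] w 0.407 q [ 0.5   0.26  2.03 -0.    0.86  0.24]
dp cm [ 0.16 -0.15  0.  ]
```

```bash
python3 -m creep '[{"grip":3,"dp":[0.15,0,0],"rotation":[0,0,0]},{"grip":3,"dp":[0.15,0,0],"rotation":[0,0,0]}]' >/dev/null;python3 go.py .4754 .2896 .039;  python3 -m creep '[{"grip":5.2,"dp":[0,0,0],"rotation":[0,0,0]},{"grip":5.2,"dp":[0,0,0],"rotation":[0,0,0]},{"grip":5.2,"dp":[0,0,0],"rotation":[0,0,0]},{"grip":5.2,"dp":[-4,0,0],"rotation":[0,0,0]},{"grip":5.2,"dp":[-7,0,0],"rotation":[0,0,0]}]'; python3 go.py .4813 .1187 .12 161
```

```text
t 4.88 tcp [0.4769 0.2903 0.0395] jaw 15.0 x [ 0.  0. -1.] F [-0.7  0.2 -0.6] w 0.407 q [ 0.5   0.26  2.03 -0.    0.85  0.24]
dp cm [ 0.05 -0.16  0.03]
time: 5.3
tool_pos: [0.4754, 0.2896, 0.1088]
tcp_rot: [1.011, 1.324, -1.017]
wrist_force: [0.9, 0.0, 0.6]
width: 0.612
t 5.3 tcp [0.4754 0.2896 0.1088] jaw 15.0 x [-0.004 -0.002 -1.   ] F [0.9 0.  0.6] w 0.612 q [0.5  0.17 1.99 0.   0.99 0.24]
dp cm [-1.09 -3.86 16.66]
rot [-2.548 -0.005  0.003] 146.0
rot [0.594 0.002 0.004] 34.0
```

```bash
python3 - <<'E'
from h import *
print(proj('side',[[.4531,.0392,.065],[.4656,-.0502,.07],[.4598,-.1174,.065],[.5164,.1213,.03],[.4461,.1161,.03],[.4754,.2896,.036]]))
E
python3 go.py .4531 .0392 .105
```

```text
[[209.07815656 162.58315441]
 [216.91613416 183.4992368 ]
 [215.38759346 206.42485614]
 [236.5207635  156.64403533]
 [205.68894407 159.17069526]
 [215.45792478 123.61372856]]
t 5.3 tcp [0.4754 0.2896 0.1088] jaw 15.0 x [-0.004 -0.002 -1.   ] F [0.9 0.  0.6] w 0.612 q [0.5  0.17 1.99 0.   0.99 0.24]
dp cm [ 0.44 -8.64 23.61]
```

```bash
python3 -m creep '[{"grip":5.2,"dp":[0,-1.4,3.8],"rotation":[0,0,0]},{"grip":5.2,"dp":[0,-7.1,19.2],"rotation":[0,0,0]},{"grip":5.2,"dp":[0,-7.1,19.2],"rotation":[0,0,0]},{"grip":5.2,"dp":[0,-7.1,19.2],"rotation":[0,0,0]},{"grip":5.2,"dp":[0,-7.1,19.2],"rotation":[0,0,0]}]' >/dev/null;python3 go.py .4531 .0392 .105
```

```text
t 5.72 tcp [0.4575 0.0848 0.1098] jaw 15.1 x [ 0.001 -0.    -1.   ] F [ 1.7 -0.  -0.1] w 0.609 q [ 0.13 -0.01  2.17 -0.    0.97 -0.13]
dp cm [ 0.48 -1.61  4.29]
```

```bash
python3 -m creep '[{"grip":5.2,"dp":[0,-1.5,4],"rotation":[0,0,0]},{"grip":5.2,"dp":[0,-1.5,4],"rotation":[0,0,0]},{"grip":5.2,"dp":[0,-1.5,4],"rotation":[0,0,0]}]' >/dev/null;python3 go.py .4531 .0392 .05;sleep 0; python3 -m creep '[{"grip":5.2,"dp":[0,0,0],"rotation":[0,0,0]}]';python3 go.py .4531 .0392 .05
```

```text
t 5.97 tcp [0.4538 0.0419 0.1096] jaw 14.7 x [ 0.001  0.    -1.   ] F [-0.4  0.7  0. ] w 0.608 q [ 0.04 -0.02  2.19  0.    0.97 -0.22]
dp cm [ 5.96 -0.14  0.24]
time: 6.05
tool_pos: [0.4542, 0.0439, 0.1097]
tcp_rot: [1.016, 1.321, -1.014]
wrist_force: [-0.0, 0.3, 0.2]
width: 0.612
t 6.05 tcp [0.4542 0.0439 0.1097] jaw 14.9 x [ 0.001  0.001 -1.   ] F [-0.   0.3  0.2] w 0.612 q [ 0.04 -0.02  2.19  0.    0.97 -0.22]
dp cm [ 5.97 -0.23  0.43]
```

```bash
python3 -m creep '[{"grip":5.2,"dp":[1.5,-0.2,0.4],"rotation":[0,0,0]},{"grip":5.2,"dp":[4,-0.2,0.4],"rotation":[0,0,0]},{"grip":5.2,"dp":[6.2,-0.2,0.4],"rotation":[0,0,0]},{"grip":5.2,"dp":[6.2,-0.2,0.4],"rotation":[0,0,0]},{"grip":5.2,"dp":[6.2,-0.2,0.4],"rotation":[0,0,0]}]' >/dev/null;python3 go.py .4531 .0392 .048;python3 - <<'E'
from h import *
p,d=bot.read_camera('side');crop(p,150,100,290,220,5.7,'pics/s4.png')
E
```

```text
t 6.47 tcp [0.4517 0.041  0.0463] jaw 15.2 x [-0.004  0.    -1.   ] F [ 1.1  0.3 -0.2] w 0.609 q [ 0.04  0.07  2.24  0.    0.84 -0.23]
dp cm [-0.17  0.09  0.21]
```

View pics/s4.png

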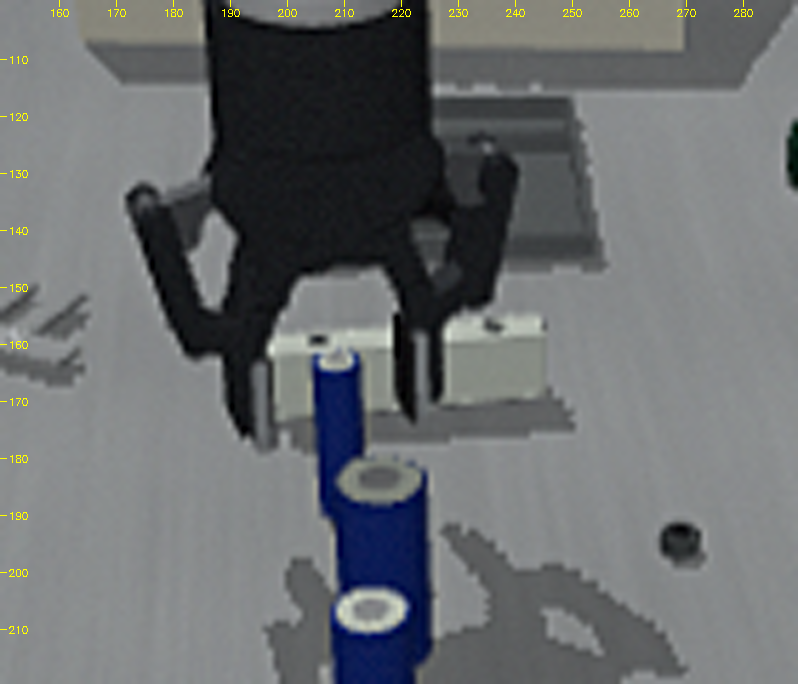

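```bash
python3 -m creep '[{"grip":1,"dp":[0,0,0.15],"rotation":[0,0,0]},{"grip":1,"dp":[0,0,0.15],"rotation":[0,0,0]},{"grip":1,"dp":[0,0,0.15],"rotation":[0,0,0]},{"grip":1,"dp":[0,0,0.15],"rotation":[0,0,0]},{"grip":1,"dp":[0,0,0.15],"rotation":[0,0,0]}]' 40;python3 -m creep '[{"grip":1,"dp":[0,0,0],"rotation":[0,0,0]},{"grip":1,"dp":[0,0,0],"rotation":[0,0,0]},{"grip":1,"dp":[-2,0,0],"rotation":[0,0,0]},{"grip":1,"dp":[-5,0,0],"rotation":[0,0,0]},{"grip":1,"dp":[-7,0,0],"rotation":[0,0,0]}]';python3 go.py .5504 .2869 .11
```

```text
time: 6.93
tool_pos: [0.4545, 0.0382, 0.0485]
tcp_rot: [1.016, 1.32, -1.013]
wrist_force: [-0.9, 1.5, 4.9]
width: 0.191
time: 7.35
tool_pos: [0.4532, 0.0379, 0.1186]
tcp_rot: [1.014, 1.322, -1.014]
wrist_force: [0.8, 1.2, 0.1]
width: 0.194
t 7.35 tcp [0.4532 0.0379 0.1186] jaw 15.0 x [-0. -0. -1.] F [0.8 1.2 0.1] w 0.194 q [ 0.03 -0.04  2.19 -0.    0.99 -0.23]
dp cm [  0.86  15.83 -21.53]
```

```bash
python3 -m creep '[{"grip":1,"dp":[0,1.2,-1.6],"rotation":[0,0,0]},{"grip":1,"dp":[0,12,-16.3],"rotation":[0,0,0]},{"grip":1,"dp":[0,12,-16.3],"rotation":[0,0,0]},{"grip":1,"dp":[0,12,-16.3],"rotation":[0,0,0]},{"grip":1,"dp":[0,12,-16.3],"rotation":[0,0,0]}]' >/dev/null;python3 go.py .5504 .2869 .11
```

```text
t 7.77 tcp [0.5215 0.2134 0.1173] jaw 15.0 x [ 0. -0. -1.] F [ 1.2 -0.8  0.3] w 0.195 q [ 0.34  0.17  1.97 -0.    1.    0.08]
dp cm [ 0.73  4.69 -6.36]
```

```bash
python3 -m creep '[{"grip":1,"dp":[0,2.3,-3.2],"rotation":[0,0,0]},{"grip":1,"dp":[0,4.4,-5.9],"rotation":[0,0,0]},{"grip":1,"dp":[0,4.4,-5.9],"rotation":[0,0,0]},{"grip":1,"dp":[0,4.4,-5.9],"rotation":[0,0,0]}]' >/dev/null;python3 go.py .5504 .2869 .053;python3 - <<'E'
from h import *
p,d=bot.read_camera('side');crop(p,150,60,290,180,5.7,'pics/s5.png')
E
```

```text
t 8.1 tcp [0.5486 0.2818 0.1168] jaw 15.2 x [-0. -0. -1.] F [-0.2 -0.5 -0.8] w 0.197 q [ 0.43  0.26  1.85 -0.    1.02  0.17]
dp cm [ 6.38  0.31 -0.45]
```

View pics/s5.png

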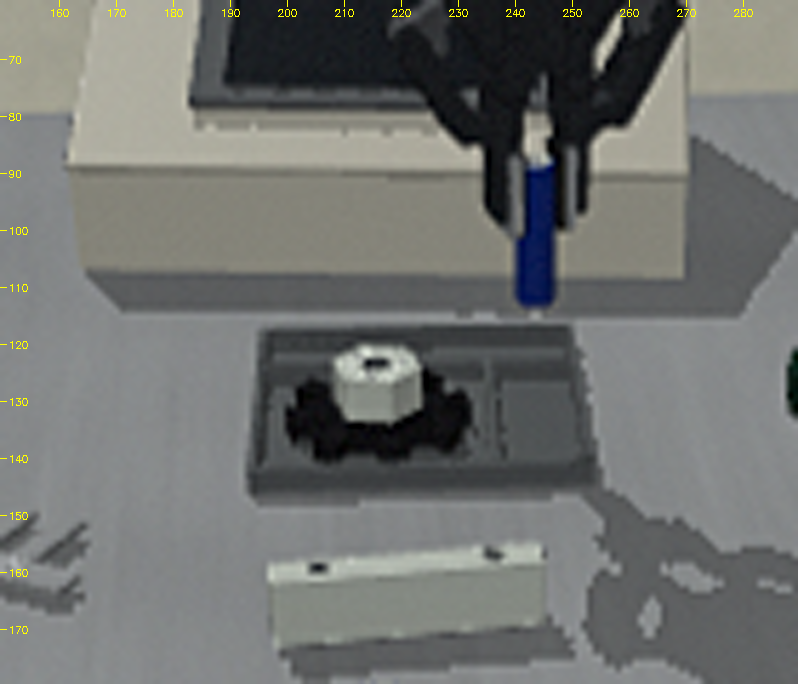

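```bash
python3 -m creep '[{"grip":1,"dp":[2.5,0.3,-0.3],"rotation":[0,0,0]},{"grip":1,"dp":[5,0.3,-0.3],"rotation":[0,0,0]},{"grip":1,"dp":[6,0.3,-0.3],"rotation":[0,0,0]},{"grip":1,"dp":[6,0.3,-0.3],"rotation":[0,0,0]},{"grip":1,"dp":[6,0.3,-0.3],"rotation":[0,0,0]}]' >/dev/null;python3 go.py .5504 .2869 .053;python3 - <<'E'
from h import *
p,d=bot.read_camera('side');crop(p,190,80,290,160,8,'pics/s6.png')
E
```

```text
t 8.57 tcp [0.5499 0.2826 0.0569] jaw 14.9 x [-0.002 -0.001 -1.   ] F [ 0.9  0.3 -0.3] w 0.197 q [ 0.43  0.34  1.89 -0.    0.92  0.17]
dp cm [ 0.39  0.16 -0.4 ]
```

View pics/s6.png

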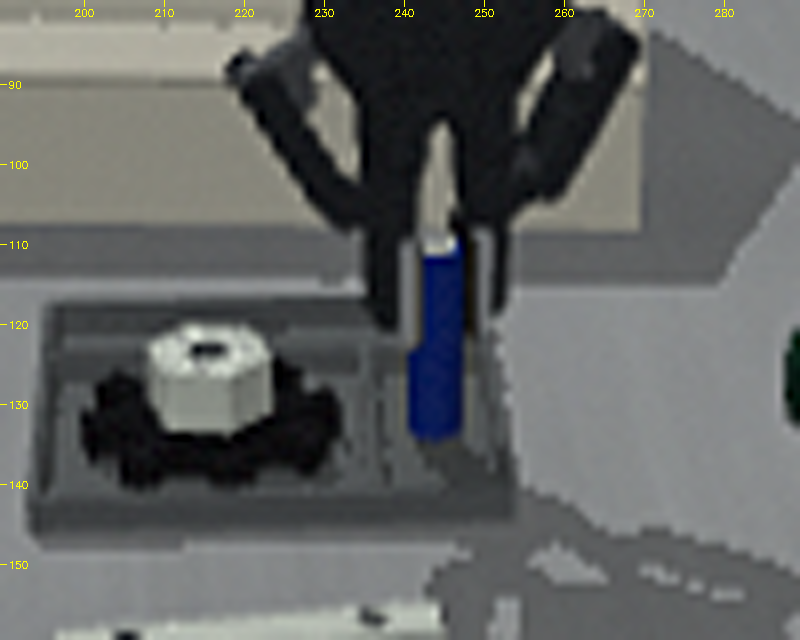

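Cell hangs just above the floor of the end compartment, base at (244,134), roughly mid-compartment. Lowering the last few mm.

```bash
python3 -m creep '[{"grip":1,"dp":[0.3,0.1,-0.2],"rotation":[0,0,0]},{"grip":1,"dp":[0.4,0.1,-0.2],"rotation":[0,0,0]},{"grip":1,"dp":[0.4,0.1,-0.2],"rotation":[0,0,0]}]' >/dev/null;python3 go.py .5504 .2869 .053
```

```text
t 8.87 tcp [0.5515 0.2864 0.0541] jaw 15.0 x [ 0.001  0.001 -1.   ] F [ 0.3 -0.8 -0.8] w 0.194 q [0.44 0.34 1.88 0.   0.91 0.18]
dp cm [ 0.11 -0.09 -0.07]
```

```bash
python3 -m creep '[{"grip":1,"dp":[0.1,0,0],"rotation":[0,0,0]},{"grip":1,"dp":[0.1,0,0],"rotation":[0,0,0]}]' >/dev/null;python3 go.py;python3 -m creep '[{"grip":1,"dp":[0.1,0,0],"rotation":[0,0,0]},{"grip":1,"dp":[0.1,0,0],"rotation":[0,0,0]}]' >/dev/null;python3 go.py
```

```text
t 9.03 tcp [0.5513 0.2864 0.0526] jaw 15.0 x [ 0.001  0.    -1.   ] F [-0.3  0.1  0.3] w 0.194 q [ 0.44  0.35  1.88 -0.    0.91  0.18]
t 9.2 tcp [0.5514 0.2864 0.0525] jaw 15.0 x [ 0.  0. -1.] F [-1.7 -2.   6.5] w 0.193 q [0.44 0.35 1.88 0.   0.91 0.18]
```

Contact (6.5 N). Release slowly and rise.

```bash
python3 -m creep '[{"grip":2.5,"dp":[0,0,0],"rotation":[0,0,0]},{"grip":4,"dp":[0,0,0],"rotation":[0,0,0]},{"grip":4,"dp":[0,0,0],"rotation":[0,0,0]},{"grip":4,"dp":[0,0,0],"rotation":[0,0,0]}]' >/dev/null;python3 go.py;python3 -m creep '[{"grip":4,"dp":[-3,0,0],"rotation":[0,0,0]},{"grip":4,"dp":[-7,0,0],"rotation":[0,0,0]},{"grip":4,"dp":[-7,0,0],"rotation":[0,0,0]}]' >/dev/null;python3 go.py .4813 .1187 .12 94;python3 - <<'E'
from h import *
p,d=bot.read_camera('side');crop(p,190,80,290,160,8,'pics/s7.png')
E
```

```text
t 9.53 tcp [0.5509 0.2861 0.051 ] jaw 15.0 x [-0. -0. -1.] F [-1.1 -0.1 -0.1] w 0.47 q [ 0.44  0.35  1.88 -0.    0.91  0.18]
t 9.78 tcp [0.5557 0.2884 0.129 ] jaw 15.0 x [ 0.011  0.005 -1.   ] F [2.8 0.8 1.1] w 0.466 q [ 0.44  0.26  1.83 -0.    1.04  0.18]
dp cm [  0.73 -11.59  14.47]
rot [-1.379  0.006 -0.011] 79.0
rot [ 1.763 -0.012 -0.007] 101.0
```

View pics/s7.png

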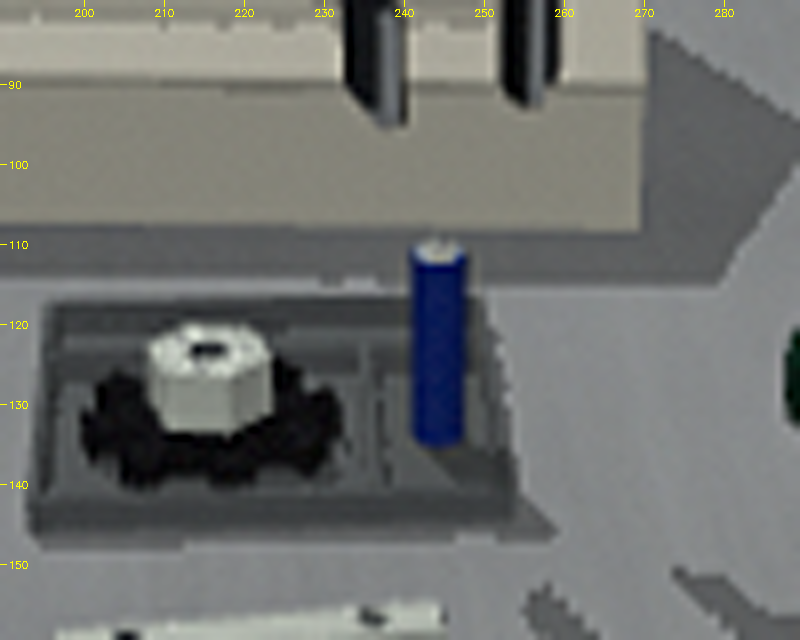

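```bash
python3 -m creep '[{"grip":4.5,"dp":[0,-5.8,7.2],"rotation":[-0.62,0,0]},{"grip":4.5,"dp":[0,-5.8,7.2],"rotation":[-0.62,0,0]},{"grip":4.5,"dp":[0,-5.8,7.2],"rotation":[-0.62,0,0]},{"grip":4.5,"dp":[0,-5.8,7.2],"rotation":[-0.62,0,0]},{"grip":4.5,"dp":[0,-5.8,7.2],"rotation":[-0.62,0,0]}]' >/dev/null;python3 go.py .4813 .1187 .12 94
```

```text
t 10.25 tcp [0.5125 0.2003 0.1202] jaw 50.8 x [-0.002 -0.001 -1.   ] F [ 0.5 -0.  -0.7] w 0.527 q [ 0.33  0.14  1.99 -0.    1.01 -0.56]
dp cm [ 0.03 -8.29  2.74]
rot [-0.754 -0.001  0.001] 43.2
rot [2.388e+00 1.000e-03 2.000e-03] 136.8
```

```bash
python3 -m creep '[{"grip":4.5,"dp":[0,-8.2,2.7],"rotation":[-0.75,0,0]},{"grip":4.5,"dp":[0,-8.2,2.7],"rotation":[-0.75,0,0]},{"grip":4.5,"dp":[0,-8.2,2.7],"rotation":[-0.75,0,0]},{"grip":4.5,"dp":[0,-8.2,2.7],"rotation":[-0.75,0,0]},{"grip":4.5,"dp":[0,-8.2,2.7],"rotation":[-0.75,0,0]}]' >/dev/null;python3 -m creep '[{"grip":4.5,"dp":[0,0,0],"rotation":[-0.125,0,0]},{"grip":4.5,"dp":[0,0,0],"rotation":[-0.125,0,0]},{"grip":4.5,"dp":[0,0,0],"rotation":[-0.125,0,0]}]' >/dev/null;python3 go.py .4813 .1187 .06 94
```

```text
t 10.92 tcp [0.4819 0.121  0.1206] jaw 92.9 x [-0.001 -0.    -1.   ] F [-0.  -0.6 -0.2] w 0.524 q [ 0.2   0.04  2.1   0.    1.   -1.43]
dp cm [ 6.06 -0.23 -0.07]
rot [-0.02  -0.001  0.   ] 1.1
rot [3.122e+00 0.000e+00 2.000e-03] 178.9
```

```bash
python3 -m creep '[{"grip":4.5,"dp":[4,-0.2,0],"rotation":[-0.02,0,0]},{"grip":4.5,"dp":[7,-0.2,0],"rotation":[-0.02,0,0]},{"grip":4.5,"dp":[9.2,-0.2,0],"rotation":[-0.02,0,0]},{"grip":4.5,"dp":[9.2,-0.2,0],"rotation":[-0.02,0,0]},{"grip":4.5,"dp":[9.2,-0.2,0],"rotation":[-0.02,0,0]}]' >/dev/null;python3 go.py .4813 .1187 .028 94;python3 - <<'E'
from h import *
p,d=bot.read_camera('side');crop(p,170,80,290,190,6.6,'pics/s8.png')
E
```

```text
t 11.33 tcp [0.4809 0.1189 0.0279] jaw 94.1 x [-0.004 -0.001 -1.   ] F [-0.2  0.9  0.1] w 0.521 q [ 0.19  0.18  2.16 -0.    0.81 -1.45]
dp cm [-0.01 -0.03  0.04]
rot [ 0.002 -0.004  0.001] 0.3
rot [-3.139e+00 -1.000e-03 -7.000e-03] 179.9
```

View pics/s8.png

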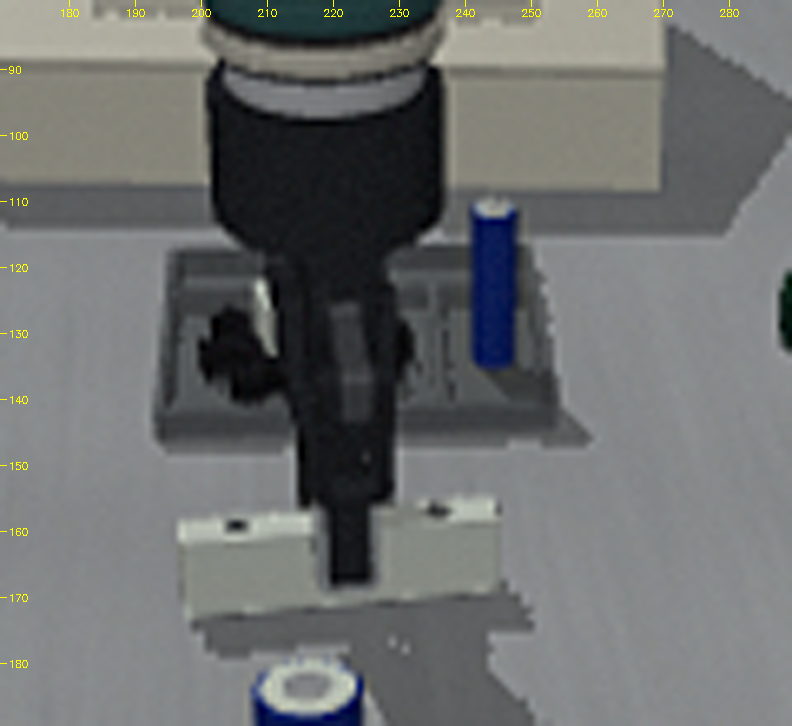

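```bash
python3 -m creep '[{"grip":1,"dp":[0,0,0],"rotation":[0,0,0]},{"grip":1,"dp":[0,0,0],"rotation":[0,0,0]},{"grip":1,"dp":[0,0,0],"rotation":[0,0,0]},{"grip":1,"dp":[0,0,0],"rotation":[0,0,0]},{"grip":1,"dp":[0,0,0],"rotation":[0,0,0]}]' 50;python3 -m creep '[{"grip":1,"dp":[0,0,0],"rotation":[0,0,0]},{"grip":1,"dp":[-2,0,0],"rotation":[0,0,0]},{"grip":1,"dp":[-6,0,0],"rotation":[0,0,0]},{"grip":1,"dp":[-9,0,0],"rotation":[0,0,0]},{"grip":1,"dp":[-9,0,0],"rotation":[0,0,0]}]';python3 go.py .499 .3628 .12 88
```

```text
time: 11.8
tool_pos: [0.4843, 0.1195, 0.0313]
tcp_rot: [-0.057, 1.566, 0.058]
wrist_force: [-0.2, -0.8, 6.8]
width: 0.171
time: 12.22
tool_pos: [0.4877, 0.1202, 0.1266]
tcp_rot: [-0.056, 1.557, 0.059]
wrist_force: [1.9, 0.5, -0.8]
width: 0.169
t 12.22 tcp [0.4877 0.1202 0.1266] jaw 94.2 x [ 0.013  0.003 -1.   ] F [ 1.9  0.5 -0.8] w 0.169 q [ 0.19  0.04  2.1   0.    1.   -1.45]
dp cm [ 0.74 24.11  2.9 ]
rot [ 0.109  0.013 -0.002] 6.3
rot [-3.033e+00  3.000e-03  1.900e-02] 173.8
```

```bash
python3 -m creep '[{"grip":1,"dp":[0,2,0.2],"rotation":[0.109,0,0]},{"grip":1,"dp":[0,18,1.5],"rotation":[0.109,0,0]},{"grip":1,"dp":[0,18,1.5],"rotation":[0.109,0,0]},{"grip":1,"dp":[0,18,1.5],"rotation":[0.109,0,0]},{"grip":1,"dp":[0,18,1.5],"rotation":[0.109,0,0]}]' >/dev/null;python3 -m creep '[{"grip":1,"dp":[0,3,1],"rotation":[0,0,0]},{"grip":1,"dp":[0,5,1],"rotation":[0,0,0]},{"grip":1,"dp":[0,5,1],"rotation":[0,0,0]},{"grip":1,"dp":[0,5,1],"rotation":[0,0,0]}]' >/dev/null;python3 go.py .499 .3628 .055 88;python3 - <<'E'
from h import *
p,d=bot.read_camera('side');crop(p,170,50,290,160,6.6,'pics/s9.png')
E
```

```text
t 12.97 tcp [0.4955 0.3502 0.1189] jaw 88.1 x [-0. -0. -1.] F [ 0.1 -0.1 -0.6] w 0.169 q [ 0.57  0.24  1.87 -0.    1.02 -0.96]
dp cm [6.39 1.27 0.31]
rot [ 0.002 -0.     0.001] 0.1
rot [-3.14e+00 -1.00e-03 -0.00e+00] 179.9
```

View pics/s9.png

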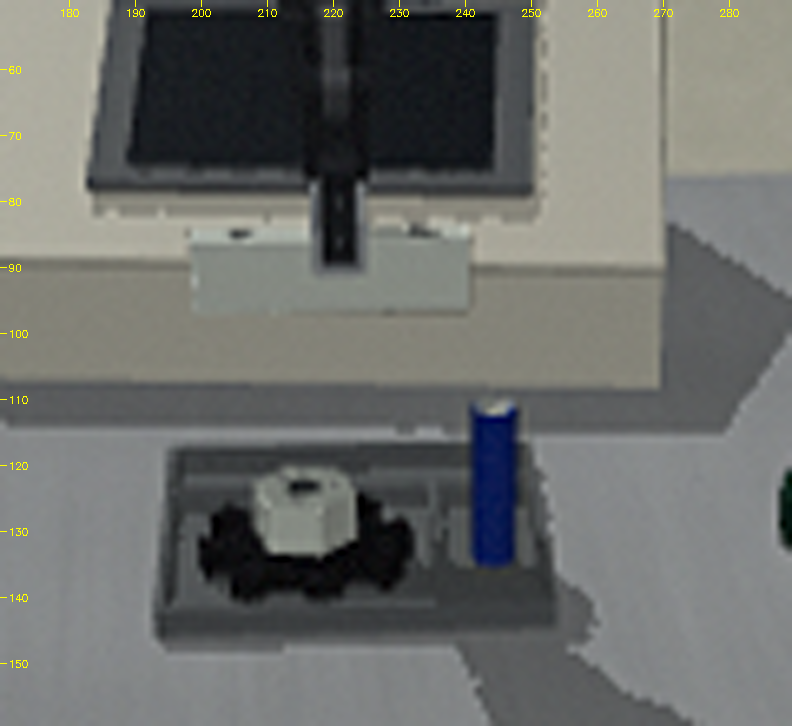

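```bash
python3 -m creep '[{"grip":1,"dp":[1,1.3,0.4],"rotation":[0,0,0]},{"grip":1,"dp":[3.5,1.3,0.4],"rotation":[0,0,0]},{"grip":1,"dp":[6,1.3,0.4],"rotation":[0,0,0]},{"grip":1,"dp":[6,1.3,0.4],"rotation":[0,0,0]},{"grip":1,"dp":[6,1.3,0.4],"rotation":[0,0,0]}]' >/dev/null;python3 go.py .5 .3628 .035 88;python3 - <<'E'
from h import *
p,d=bot.read_camera('side');crop(p,170,70,290,160,6.6,'pics/s10.png')
p,d=bot.read_camera('top');crop(p,70,150,200,260,6,'pics/t10.png')
E
```

```text
t 13.43 tcp [0.4986 0.3597 0.0575] jaw 87.9 x [-0.004 -0.003 -1.   ] F [-0.6 -0.2 -1.2] w 0.169 q [ 0.58  0.33  1.89 -0.    0.92 -0.95]
dp cm [2.24 0.32 0.14]
rot [-0.002 -0.004  0.003] 0.3
rot [3.14  0.005 0.007] 179.9
```

View pics/s10.png

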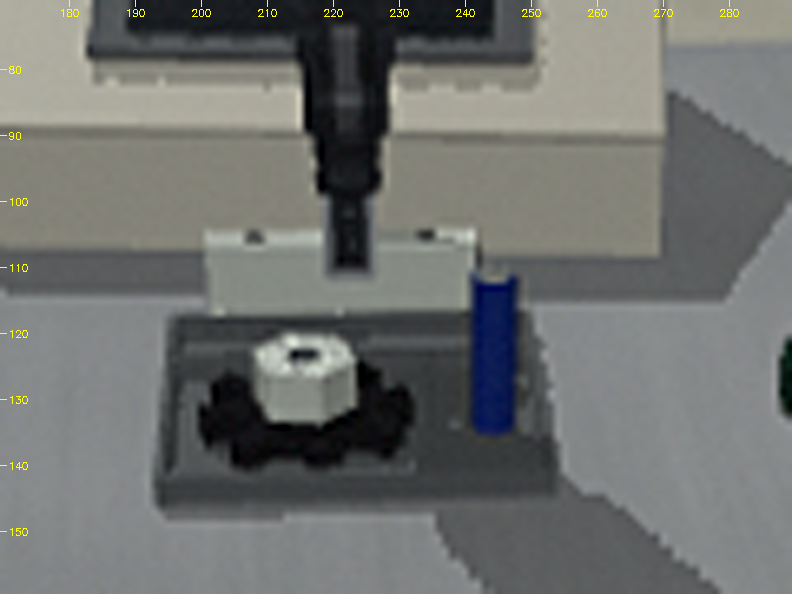

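View pics/t10.png

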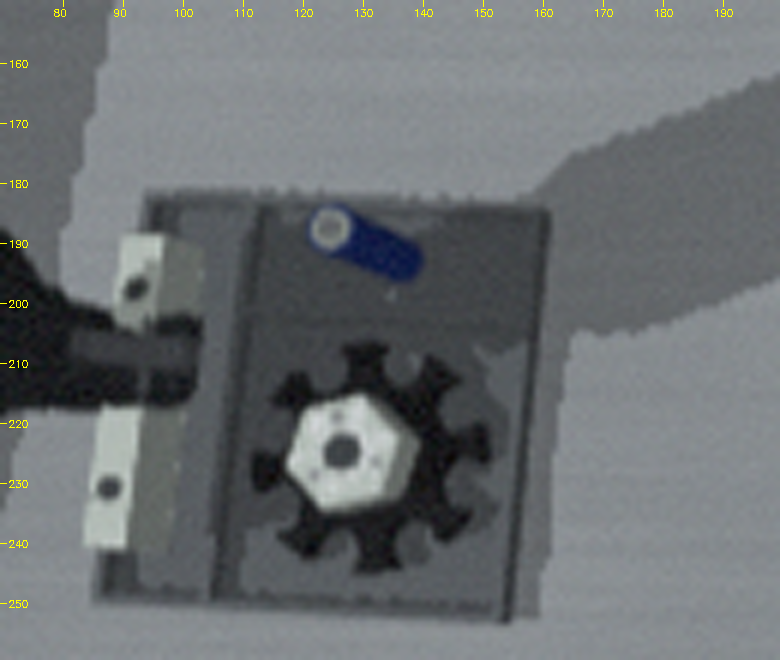

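```bash
python3 - <<'E'
from h import *
for z in(.055,.06):print(px('top',92,197,z),px('top',88,231,z))
E
python3 -m creep '[{"grip":1,"dp":[1.5,0.1,0.1],"rotation":[0,0,0]},{"grip":1,"dp":[2,0.1,0.1],"rotation":[0,0,0]},{"grip":1,"dp":[2,0.1,0.1],"rotation":[0,0,0]}]' >/dev/null;python3 go.py .5 .3628 .035 88
```

```text
[0.53412566 0.3627567  0.055     ] [0.46238792 0.36466435 0.055     ]
[0.53332086 0.3601291  0.06      ] [0.46208027 0.36202353 0.06      ]
t 13.78 tcp [0.5013 0.3627 0.0395] jaw 88.0 x [-0.001 -0.    -1.   ] F [-0.  -0.1 -1.3] w 0.172 q [ 0.59  0.36  1.89 -0.    0.89 -0.95]
dp cm [ 0.45  0.   -0.13]
rot [-0.001 -0.     0.   ] 0.1
rot [3.141e+00 1.000e-03 1.000e-03] 180.0
```

```bash
python3 -m creep '[{"grip":1,"dp":[0.3,0,-0.1],"rotation":[0,0,0]},{"grip":1,"dp":[0.3,0,-0.1],"rotation":[0,0,0]}]' >/dev/null;python3 go.py;python3 -m creep '[{"grip":1,"dp":[0.2,0,0],"rotation":[0,0,0]},{"grip":1,"dp":[0.2,0,0],"rotation":[0,0,0]}]' >/dev/null;python3 go.py
```

```text
t 13.95 tcp [0.5005 0.3633 0.0368] jaw 88.0 x [ 0.  0. -1.] F [-0.2 -0.8 -1. ] w 0.174 q [ 0.59  0.36  1.9   0.    0.88 -0.95]
t 14.12 tcp [0.5009 0.3636 0.0353] jaw 88.0 x [ 0.001  0.001 -1.   ] F [-1.  -1.8  2.8] w 0.167 q [ 0.59  0.36  1.9  -0.    0.88 -0.95]
```

```bash
python3 -m creep '[{"grip":2.2,"dp":[0,0,0],"rotation":[0,0,0]},{"grip":2.8,"dp":[0,0,0],"rotation":[0,0,0]},{"grip":2.8,"dp":[0,0,0],"rotation":[0,0,0]},{"grip":2.8,"dp":[0,0,0],"rotation":[0,0,0]}]' >/dev/null;python3 go.py;python3 -m creep '[{"grip":2.8,"dp":[-2,0,0],"rotation":[0,0,0]},{"grip":2.8,"dp":[-6,0,0],"rotation":[0,0,0]},{"grip":2.8,"dp":[-9,0,0],"rotation":[0,0,0]},{"grip":2.8,"dp":[-9,0,0],"rotation":[0,0,0]}]' >/dev/null;python3 go.py .4656 -.0502 .12 0;python3 - <<'E'
from h import *
p,d=bot.read_camera('side');crop(p,170,70,290,160,6.6,'pics/s11.png')
p,d=bot.read_camera('top');crop(p,70,150,200,260,6,'pics/t11.png')
E
```

```text
t 14.45 tcp [0.5004 0.3633 0.0343] jaw 88.0 x [ 0.  0. -1.] F [-0.1  0.1  0.6] w 0.332 q [ 0.59  0.36  1.9   0.    0.88 -0.95]
t 14.78 tcp [0.5047 0.3661 0.132 ] jaw 88.0 x [ 0.011  0.007 -1.   ] F [1.8 0.2 1. ] w 0.329 q [ 0.59  0.25  1.84  0.    1.04 -0.95]
dp cm [  0.87 -41.75  -2.46]
rot [ 1.536  0.002 -0.014] 88.0
rot [-1.606  0.014  0.003] 92.0
```

View pics/s11.png

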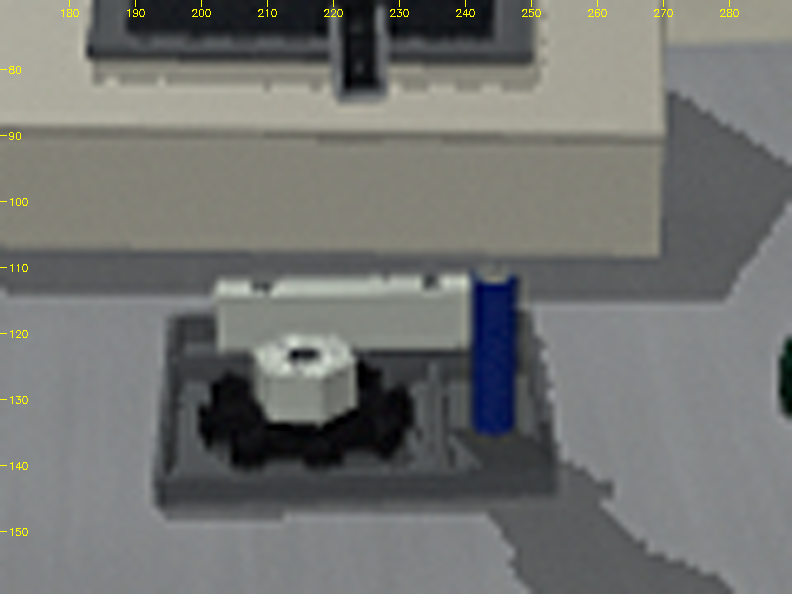

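View pics/t11.png

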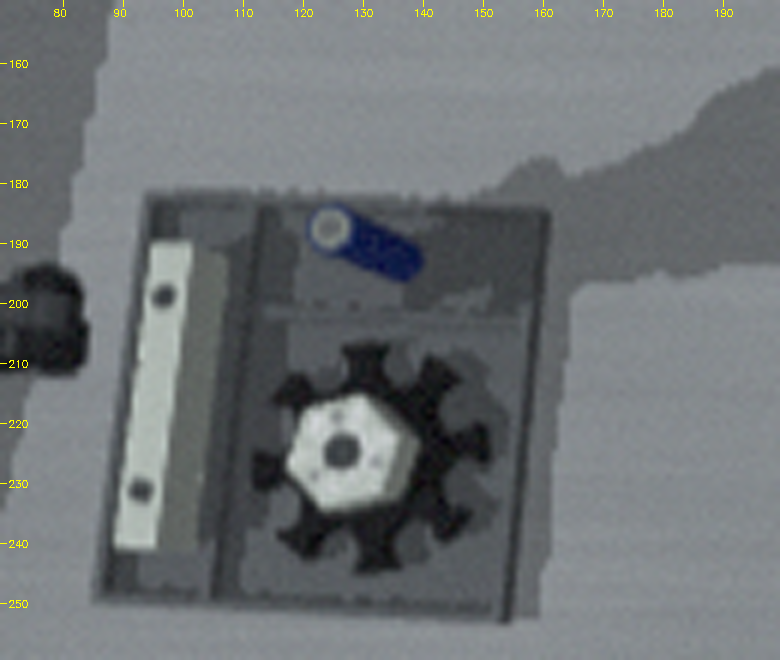

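```bash
python3 -m creep '[{"grip":5.6,"dp":[0,-18,-1],"rotation":[0.62,0,0]},{"grip":5.6,"dp":[0,-18,-1],"rotation":[0.62,0,0]},{"grip":5.6,"dp":[0,-18,-1],"rotation":[0.62,0,0]},{"grip":5.6,"dp":[0,-18,-1],"rotation":[0.62,0,0]},{"grip":5.6,"dp":[0,-18,-1],"rotation":[0.62,0,0]}]' >/dev/null;python3 go.py .4656 -.0502 .12 0
```

```text
t 15.3 tcp [0.481  0.1789 0.1216] jaw 52.0 x [-0.006 -0.004 -1.   ] F [-0.1  0.   0.1] w 0.653 q [ 0.31  0.08  2.07 -0.    1.01 -0.6 ]
dp cm [  0.25 -19.    12.89]
rot [0.908 0.001 0.007] 52.0
rot [-2.234e+00 -8.000e-03  1.000e-03] 128.0
```

```bash
python3 -m creep '[{"grip":5.6,"dp":[0,-15,10],"rotation":[0.62,0,0]},{"grip":5.6,"dp":[0,-15,10],"rotation":[0.62,0,0]},{"grip":5.6,"dp":[0,-15,10],"rotation":[0.62,0,0]},{"grip":5.6,"dp":[0,-15,10],"rotation":[0.62,0,0]},{"grip":5.6,"dp":[0,-15,10],"rotation":[0.62,0,0]}]' >/dev/null;python3 go.py .4656 -.0502 .12 0
```

```text
t 15.72 tcp [ 4.697e-01 -3.000e-04  1.224e-01] jaw 16.4 x [-0.004 -0.002 -1.   ] F [-0.8  0.2  0.7] w 0.656 q [-0.05 -0.01  2.15 -0.    1.   -0.34]
dp cm [ 0.25 -1.8   4.67]
rot [0.287 0.001 0.004] 16.4
rot [-2.855e+00 -6.000e-03  2.000e-03] 163.6
```

```bash
python3 -m creep '[{"grip":5.6,"dp":[0,-1.6,4.4],"rotation":[0.287,0,0]},{"grip":5.6,"dp":[0,-1.6,4.4],"rotation":[0.287,0,0]},{"grip":5.6,"dp":[0,-1.6,4.4],"rotation":[0.287,0,0]},{"grip":5.6,"dp":[0,-1.6,4.4],"rotation":[0.287,0,0]},{"grip":5.6,"dp":[0,-1.6,4.4],"rotation":[0.287,0,0]}]' >/dev/null;python3 go.py .4656 -.0502 .052 0;python3 - <<'E'
from h import *
p,d=bot.read_camera('side');crop(p,150,110,290,230,5.7,'pics/s12.png')
E
```

```text
t 16.13 tcp [ 0.4683 -0.0429  0.1228] jaw 0.5 x [-0.003  0.    -1.   ] F [-0.5 -0.9 -0.8] w 0.655 q [-0.14 -0.01  2.15  0.    1.   -0.15]
dp cm [ 7.08 -0.26  0.73]
rot [ 0.009 -0.001  0.003] 0.6
rot [-3.132e+00 -4.000e-03 -1.000e-03] 179.5
```

View pics/s12.png

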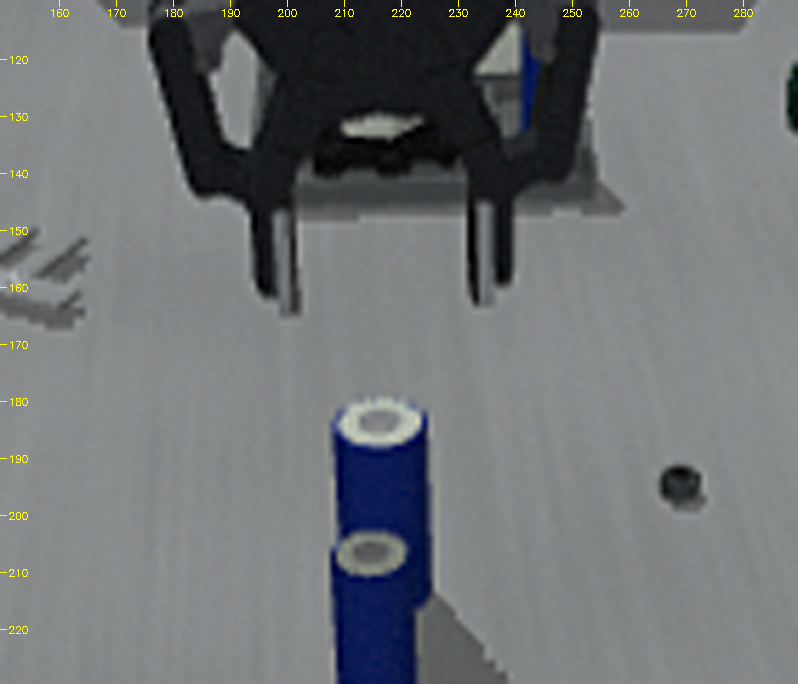

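```bash
python3 -m creep '[{"grip":5.6,"dp":[0,-0.2,0.5],"rotation":[0,0,0]},{"grip":5.6,"dp":[2,-0.2,0.5],"rotation":[0,0,0]},{"grip":5.6,"dp":[3,-0.2,0.5],"rotation":[0,0,0]},{"grip":5.6,"dp":[3,-0.2,0.5],"rotation":[0,0,0]},{"grip":5.6,"dp":[3,-0.2,0.5],"rotation":[0,0,0]}]' >/dev/null;python3 go.py .4656 -.0502 .052 0
```

```text
t 16.6 tcp [ 0.4664 -0.0475  0.0933] jaw 0.6 x [-0.003  0.    -1.   ] F [-0.   0.1 -0. ] w 0.656 q [-0.15  0.03  2.18 -0.    0.94 -0.16]
dp cm [ 4.13 -0.07  0.27]
rot [ 0.01  -0.     0.003] 0.6
rot [-3.132e+00 -5.000e-03 -1.000e-03] 179.4
```

```bash
python3 -m creep '[{"grip":5.6,"dp":[2,-0.1,0.2],"rotation":[0,0,0]},{"grip":5.6,"dp":[4.1,-0.1,0.2],"rotation":[0,0,0]},{"grip":5.6,"dp":[4.1,-0.1,0.2],"rotation":[0,0,0]},{"grip":5.6,"dp":[4.1,-0.1,0.2],"rotation":[0,0,0]}]' >/dev/null;python3 go.py .4656 -.0502 .052 0;python3 -m creep '[{"grip":2.5,"dp":[0,0,0],"rotation":[0,0,0]},{"grip":2.5,"dp":[0,0,0],"rotation":[0,0,0]},{"grip":2.5,"dp":[0,0,0],"rotation":[0,0,0]},{"grip":2.5,"dp":[0,0,0],"rotation":[0,0,0]},{"grip":2.5,"dp":[0,0,0],"rotation":[0,0,0]}]' 45;python3 - <<'E'
from h import *
p,d=bot.read_camera('side');crop(p,150,110,290,230,5.7,'pics/s13.png')
E
```

```text
t 16.93 tcp [ 0.4657 -0.0497  0.0529] jaw 0.5 x [-0.002  0.    -1.   ] F [ 0.2 -0.7  0.8] w 0.657 q [-0.16  0.09  2.21 -0.    0.85 -0.17]
dp cm [ 0.09 -0.01  0.05]
rot [ 0.009 -0.     0.002] 0.5
rot [-3.133e+00 -4.000e-03 -1.000e-03] 179.5
time: 17.35
tool_pos: [0.4678, -0.0501, 0.0548]
tcp_rot: [1.204, 1.211, -1.201]
wrist_force: [-1.7, 0.6, 6.0]
width: 0.363
```

View pics/s13.png

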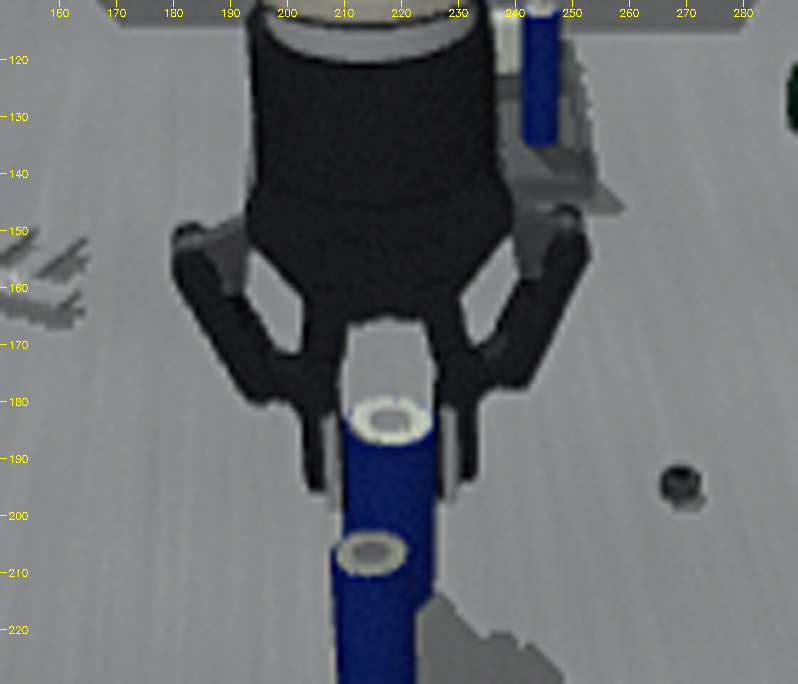

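```bash
python3 -m creep '[{"grip":2.5,"dp":[-1,0,0],"rotation":[0,0,0]},{"grip":2.5,"dp":[-4,0,0],"rotation":[0,0,0]},{"grip":2.5,"dp":[-8,0,0],"rotation":[0,0,0]},{"grip":2.5,"dp":[-11,0,0],"rotation":[0,0,0]},{"grip":2.5,"dp":[-11,0,0],"rotation":[0,0,0]}]';python3 go.py .5982 -.3149 .16;python3 - <<'E'
from h import *
p,d=bot.read_camera('side');crop(p,150,80,290,230,5,'pics/s14.png')
E
```

```text
time: 17.82
tool_pos: [0.4716, -0.0507, 0.1711]
tcp_rot: [1.207, 1.202, -1.194]
wrist_force: [1.7, -1.2, -0.2]
width: 0.36
t 17.82 tcp [ 0.4716 -0.0507  0.1711] jaw 0.5 x [ 0.013 -0.002 -1.   ] F [ 1.7 -1.2 -0.2] w 0.36 q [-0.16 -0.07  2.11  0.    1.09 -0.17]
dp cm [ 1.34 12.42 26.53]
```

View pics/s14.png

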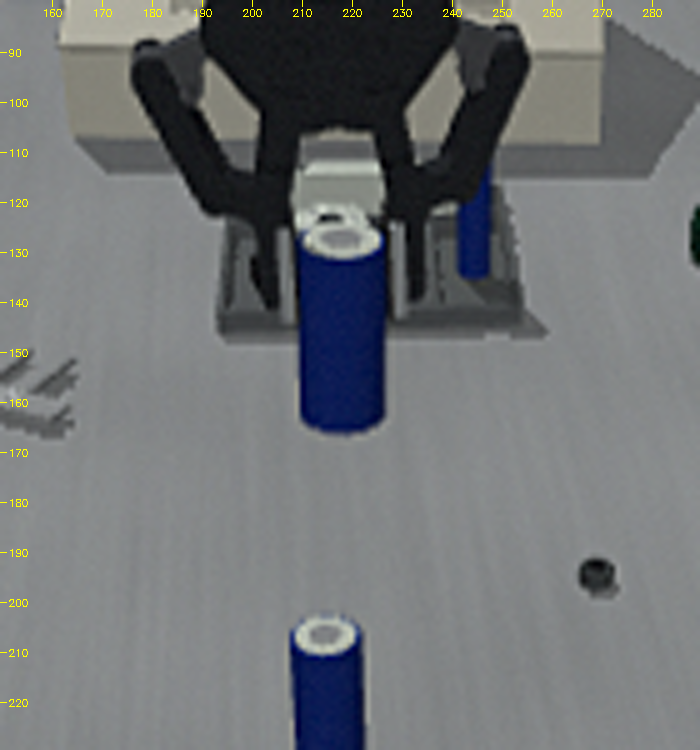

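```bash
python3 -m creep '[{"grip":2.5,"dp":[0,0.9,1.9],"rotation":[0,0,0]},{"grip":2.5,"dp":[0,7.8,16.8],"rotation":[0,0,0]},{"grip":2.5,"dp":[0,7.8,16.8],"rotation":[0,0,0]},{"grip":2.5,"dp":[0,7.8,16.8],"rotation":[0,0,0]},{"grip":2.5,"dp":[0,7.8,16.8],"rotation":[0,0,0]}]' >/dev/null;python3 go.py .5982 -.3149 .16
```

```text
t 18.28 tcp [ 0.5455 -0.2186  0.1615] jaw 0.5 x [-0.002  0.001 -1.   ] F [ 0.5  0.1 -1.5] w 0.362 q [-0.42  0.17  1.88 -0.    1.1  -0.43]
dp cm [0.13 5.19 9.68]
```

```bash
python3 -m creep '[{"grip":2.5,"dp":[0,2,3.7],"rotation":[0,0,0]},{"grip":2.5,"dp":[0,4.8,8.9],"rotation":[0,0,0]},{"grip":2.5,"dp":[0,4.8,8.9],"rotation":[0,0,0]},{"grip":2.5,"dp":[0,4.8,8.9],"rotation":[0,0,0]},{"grip":2.5,"dp":[0,4.8,8.9],"rotation":[0,0,0]}]' >/dev/null;python3 go.py .5982 -.3149 .09;python3 - <<'E'
from h import *
p,d=bot.read_camera('side');crop(p,180,150,380,384,3.4,'pics/s15.png')
E
```

```text
t 18.7 tcp [ 0.5937 -0.3062  0.1609] jaw 0.4 x [-0.003  0.002 -1.   ] F [ 0.1  0.  -1.6] w 0.364 q [-0.51  0.31  1.7   0.    1.13 -0.52]
dp cm [7.08 0.46 0.88]
```

View pics/s15.png

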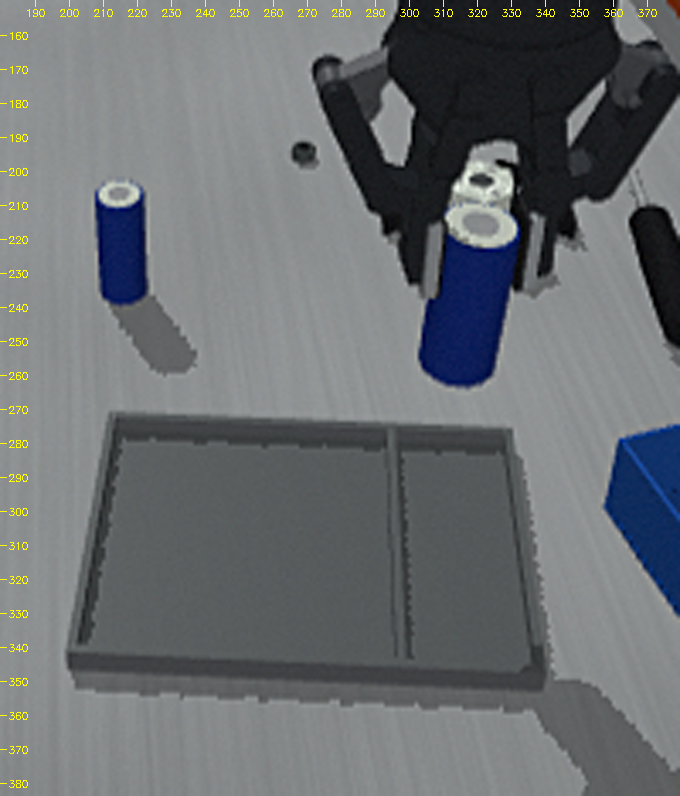

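```bash
python3 - <<'E'
from h import *
print(proj('side',[[.594,-.306,.175],[.594,-.306,.105]]))
E
python3 -m creep '[{"grip":2.5,"dp":[2,0.4,0.6],"rotation":[0,0,0]},{"grip":2.5,"dp":[5,0.4,0.6],"rotation":[0,0,0]},{"grip":2.5,"dp":[8,0.4,0.6],"rotation":[0,0,0]},{"grip":2.5,"dp":[8,0.4,0.6],"rotation":[0,0,0]},{"grip":2.5,"dp":[8,0.4,0.6],"rotation":[0,0,0]}]' >/dev/null;python3 go.py .5982 -.3149 .06;python3 - <<'E'
from h import *
p,d=bot.read_camera('side');crop(p,180,150,380,384,3.4,'pics/s16.png')
E
```

```text
[[320.80471498 216.3011686 ]
 [315.95972784 256.28568956]]
t 19.17 tcp [ 0.596  -0.309   0.0804] jaw 0.6 x [-0.006  0.004 -1.   ] F [ 0.6 -0.1 -0.6] w 0.365 q [-0.52  0.4   1.75  0.    1.   -0.53]
dp cm [2.04 0.23 0.6 ]
```

View pics/s16.png

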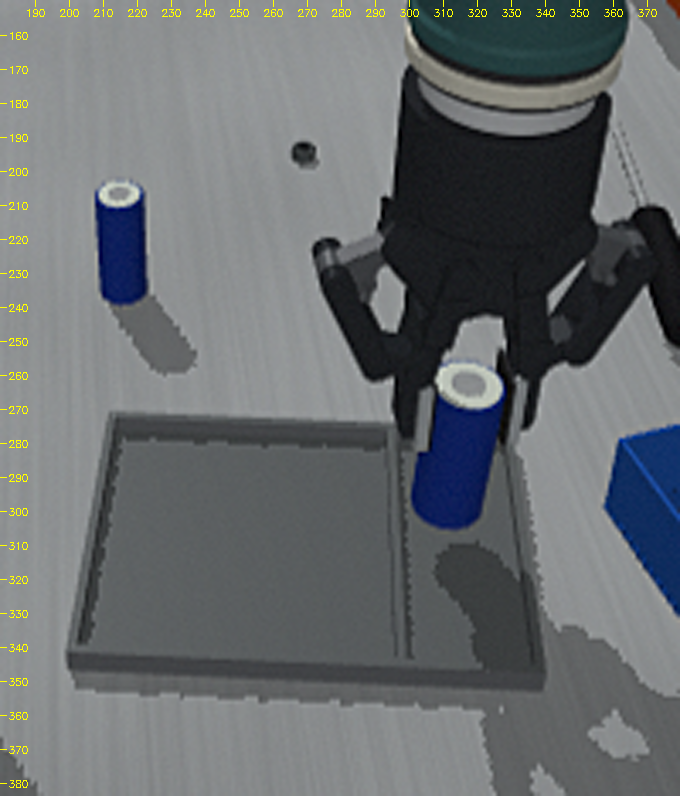

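```bash
python3 -m creep '[{"grip":2.5,"dp":[1.2,0.2,0.4],"rotation":[0,0,0]},{"grip":2.5,"dp":[1.7,0.2,0.4],"rotation":[0,0,0]},{"grip":2.5,"dp":[1.7,0.2,0.4],"rotation":[0,0,0]},{"grip":2.5,"dp":[1.7,0.2,0.4],"rotation":[0,0,0]}]' >/dev/null;python3 go.py .5982 -.3149 .058;python3 -m creep '[{"grip":2.5,"dp":[0.2,0,0],"rotation":[0,0,0]},{"grip":2.5,"dp":[0.2,0,0],"rotation":[0,0,0]}]' >/dev/null;python3 go.py
python3 - <<'E'
from h import *
p,d=bot.read_camera('side');crop(p,280,190,360,330,5,'pics/s17.png')
E
```

```text
t 19.55 tcp [ 0.601  -0.3159  0.0667] jaw 0.5 x [ 0. -0. -1.] F [ 0.5  0.2 -0.9] w 0.363 q [-0.52  0.42  1.74 -0.    0.98 -0.53]
dp cm [ 0.87 -0.28 -0.11]
t 19.72 tcp [ 0.6011 -0.316   0.0646] jaw 0.5 x [ 0. -0. -1.] F [-0.6 -0.2 -1.2] w 0.36 q [-0.52  0.43  1.74 -0.    0.97 -0.53]
```

View pics/s17.png

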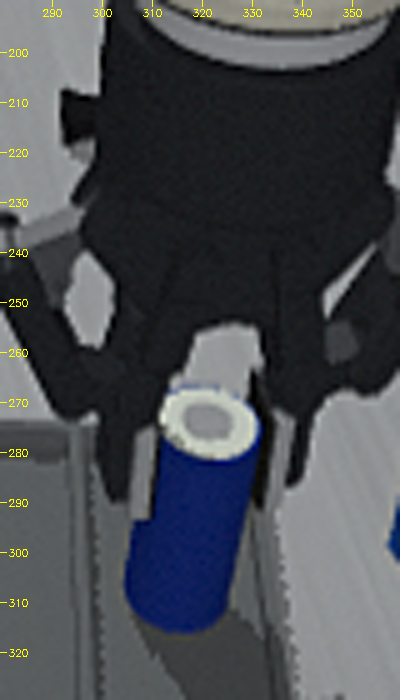

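```bash
python3 -m creep '[{"grip":2.5,"dp":[0.5,-0.2,-0.1],"rotation":[0,0,0]},{"grip":2.5,"dp":[0.5,-0.2,-0.1],"rotation":[0,0,0]}]' >/dev/null;python3 go.py;python3 -m creep '[{"grip":2.5,"dp":[0.2,0,0],"rotation":[0,0,0]},{"grip":2.5,"dp":[0.2,0,0],"rotation":[0,0,0]}]' >/dev/null;python3 go.py
```

```text
t 19.93 tcp [ 0.5988 -0.3147  0.059 ] jaw 0.5 x [ 0. -0. -1.] F [ 0.4  0.1 -0.3] w 0.365 q [-0.52  0.43  1.75  0.    0.96 -0.53]
t 20.1 tcp [ 0.599  -0.3151  0.0589] jaw 0.5 x [ 0.    -0.001 -1.   ] F [-2.4  1.1  6.3] w 0.365 q [-0.52  0.43  1.75 -0.    0.96 -0.53]
```

```bash
python3 -m creep '[{"grip":3.6,"dp":[0,0,0],"rotation":[0,0,0]},{"grip":5.2,"dp":[0,0,0],"rotation":[0,0,0]},{"grip":5.2,"dp":[0,0,0],"rotation":[0,0,0]},{"grip":5.2,"dp":[0,0,0],"rotation":[0,0,0]},{"grip":5.2,"dp":[0,0,0],"rotation":[0,0,0]}]' >/dev/null;python3 go.py;python3 -m creep '[{"grip":5.2,"dp":[-3,0,0],"rotation":[0,0,0]},{"grip":5.2,"dp":[-7,0,0],"rotation":[0,0,0]},{"grip":5.2,"dp":[-9,0,0],"rotation":[0,0,0]},{"grip":5.2,"dp":[-9,0,0],"rotation":[0,0,0]}]' >/dev/null;python3 go.py .6665 -.0784 .12 -8;python3 - <<'E'
from h import *
p,d=bot.read_camera('side');crop(p,180,150,380,384,3.4,'pics/s18.png')
print(proj('side',[[.5982,-.3149,.074],[.5982,-.3149,.004]]))
E
```

```text
t 20.52 tcp [ 0.5988 -0.3147  0.057 ] jaw 0.5 x [-0.  0. -1.] F [ 0.6 -0.1 -0.5] w 0.609 q [-0.52  0.43  1.75  0.    0.96 -0.53]
t 20.85 tcp [ 0.6027 -0.3169  0.1545] jaw 0.5 x [ 0.01  -0.006 -1.   ] F [ 0.1 -0.4  0.6] w 0.606 q [-0.52  0.33  1.69 -0.    1.11 -0.53]
dp cm [  3.37   6.55 -23.82]
rot [ 0.148  0.005 -0.01 ] 8.5
rot [-2.993  0.015  0.008] 171.5
[[318.32158067 276.63219208]
 [313.98167483 310.10999908]]
```

View pics/s18.png

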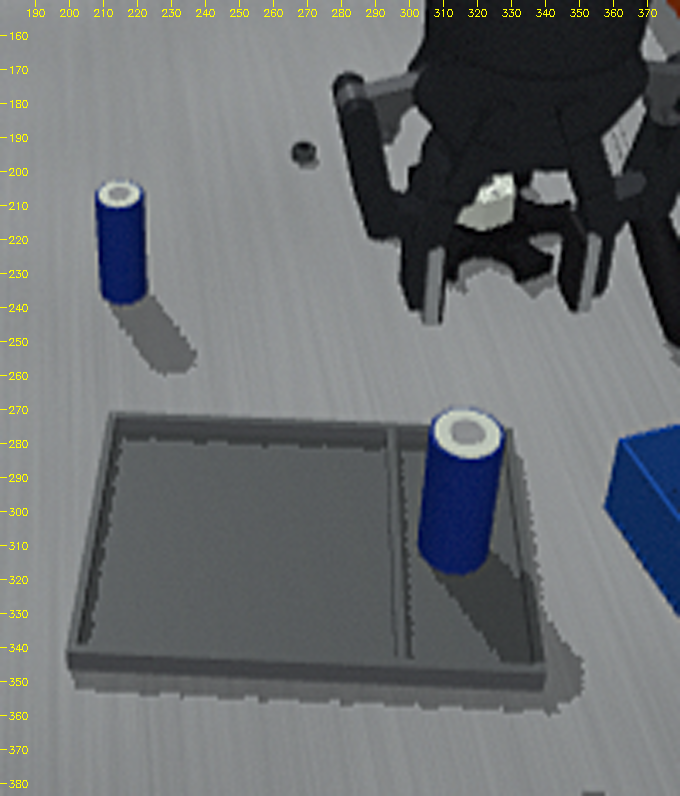

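```bash
python3 -m creep '[{"grip":5.2,"dp":[0,5.4,-19.5],"rotation":[0.148,0,0]},{"grip":5.2,"dp":[0,5.4,-19.5],"rotation":[0.148,0,0]},{"grip":5.2,"dp":[0,5.4,-19.5],"rotation":[0.148,0,0]},{"grip":5.2,"dp":[0,5.4,-19.5],"rotation":[0.148,0,0]},{"grip":5.2,"dp":[0,5.4,-19.5],"rotation":[0.148,0,0]}]' >/dev/null;python3 go.py .6665 -.0784 .09 -8
```

```text
t 21.32 tcp [ 0.6503 -0.1167  0.1453] jaw -8.0 x [-0.003  0.001 -1.   ] F [-0.1  0.  -1. ] w 0.611 q [-0.22  0.31  1.73  0.    1.1  -0.08]
dp cm [ 5.53  1.09 -4.02]
rot [ 0.    -0.001  0.003] 0.2
rot [-3.141e+00 -5.000e-03 -1.000e-03] 180.0
```

```bash
python3 -m creep '[{"grip":5.2,"dp":[2,1,-3.6],"rotation":[0,0,0]},{"grip":5.2,"dp":[5,1,-3.6],"rotation":[0,0,0]},{"grip":5.2,"dp":[5,1,-3.6],"rotation":[0,0,0]},{"grip":5.2,"dp":[5,1,-3.6],"rotation":[0,0,0]},{"grip":5.2,"dp":[5,1,-3.6],"rotation":[0,0,0]}]' >/dev/null;python3 go.py .6665 -.0784 .05 -8;python3 - <<'E'
from h import *
p,d=bot.read_camera('side');crop(p,270,130,380,250,6,'pics/s19.png')
E
```

```text
t 21.73 tcp [ 0.6654 -0.0855  0.0966] jaw -8.0 x [-0.002  0.    -1.   ] F [ 0.2 -1.2 -0.2] w 0.607 q [-0.16  0.38  1.74 -0.    1.02 -0.02]
dp cm [ 4.66  0.02 -0.72]
rot [-0.     0.     0.002] 0.1
rot [ 3.141e+00  3.000e-03 -0.000e+00] 180.0
```

View pics/s19.png

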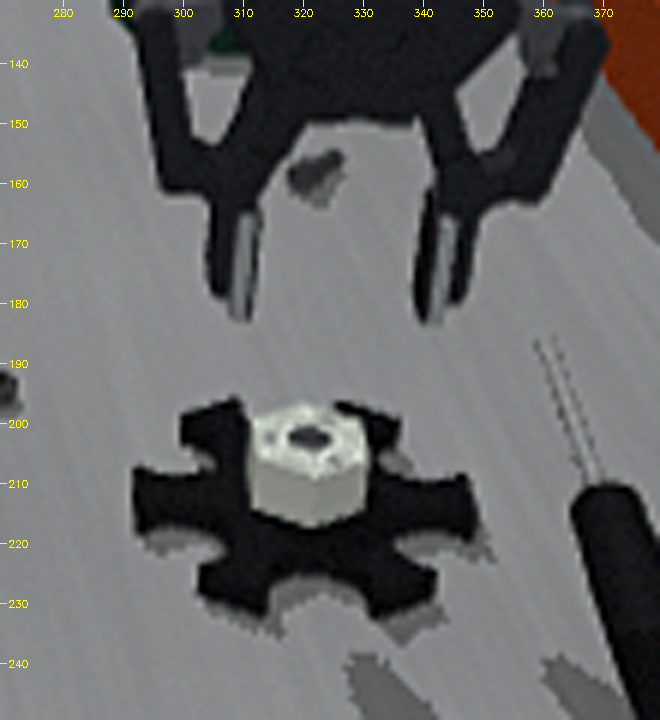

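```bash
python3 -m creep '[{"grip":5.2,"dp":[1.5,0,-0.3],"rotation":[0,0,0]},{"grip":5.2,"dp":[3.5,0,-0.4],"rotation":[0,0,0]},{"grip":5.2,"dp":[4.5,0,-0.4],"rotation":[0,0,0]},{"grip":5.2,"dp":[4.5,0,-0.4],"rotation":[0,0,0]},{"grip":5.2,"dp":[4.5,0,-0.4],"rotation":[0,0,0]}]' >/dev/null;python3 go.py .6665 -.0784 .036 -8;python3 - <<'E'
from h import *
p,d=bot.read_camera('side');crop(p,270,130,380,250,6,'pics/s20.png')
E
```

```text
t 22.2 tcp [ 0.6659 -0.0816  0.0515] jaw -8.0 x [-0.002  0.    -1.   ] F [0.1 0.2 0.1] w 0.607 q [-0.16  0.43  1.77 -0.    0.95 -0.02]
dp cm [ 1.55  0.02 -0.32]
rot [-0.001 -0.     0.002] 0.1
rot [3.141e+00 3.000e-03 0.000e+00] 180.0
```

View pics/s20.png

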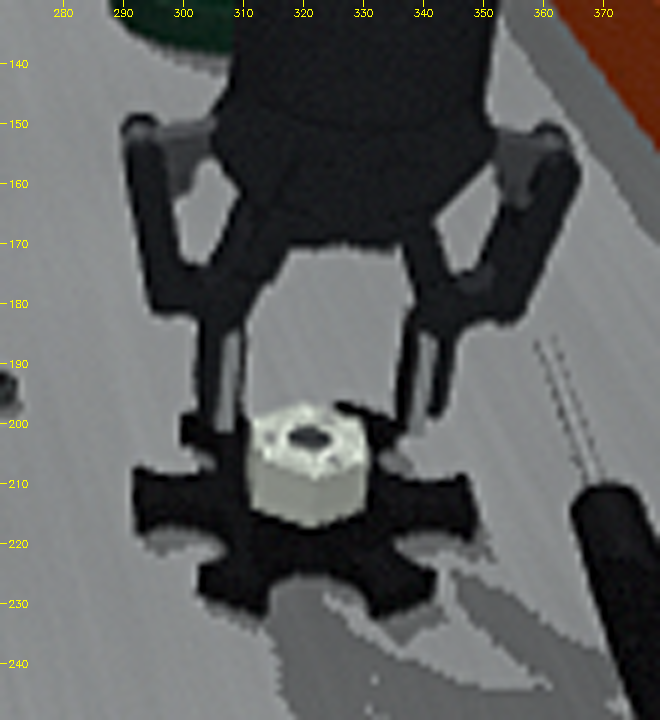

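```bash
python3 -m creep '[{"grip":5.2,"dp":[0.5,-0.05,-0.3],"rotation":[0,0,0]},{"grip":5.2,"dp":[1.6,-0.05,-0.3],"rotation":[0,0,0]},{"grip":5.2,"dp":[1.6,-0.05,-0.3],"rotation":[0,0,0]}]' >/dev/null;python3 go.py;python3 -m creep '[{"grip":3,"dp":[0.1,0,0],"rotation":[0,0,0]},{"grip":3,"dp":[0.1,0,0],"rotation":[0,0,0]},{"grip":3,"dp":[0.1,0,0],"rotation":[0,0,0]},{"grip":3,"dp":[0.1,0,0],"rotation":[0,0,0]},{"grip":3,"dp":[0.1,0,0],"rotation":[0,0,0]}]' 50;python3 go.py;python3 - <<'E'
from h import *
p,d=bot.read_camera('side');crop(p,270,130,380,250,6,'pics/s21.png')
E
```

```text
t 22.5 tcp [ 0.6656 -0.0777  0.0347] jaw -8.0 x [-0.002  0.    -1.   ] F [-0.4 -0.3 -0.4] w 0.61 q [-0.15  0.45  1.78  0.    0.92 -0.01]
time: 22.92
tool_pos: [0.6665, -0.0781, 0.0351]
tcp_rot: [1.311, 1.14, -1.311]
wrist_force: [0.1, 0.6, -0.4]
width: 0.4
t 22.92 tcp [ 0.6665 -0.0781  0.0351] jaw -8.0 x [-0.  0. -1.] F [ 0.1  0.6 -0.4] w 0.4 q [-0.15  0.45  1.78 -0.    0.92 -0.01]
```

View pics/s21.png

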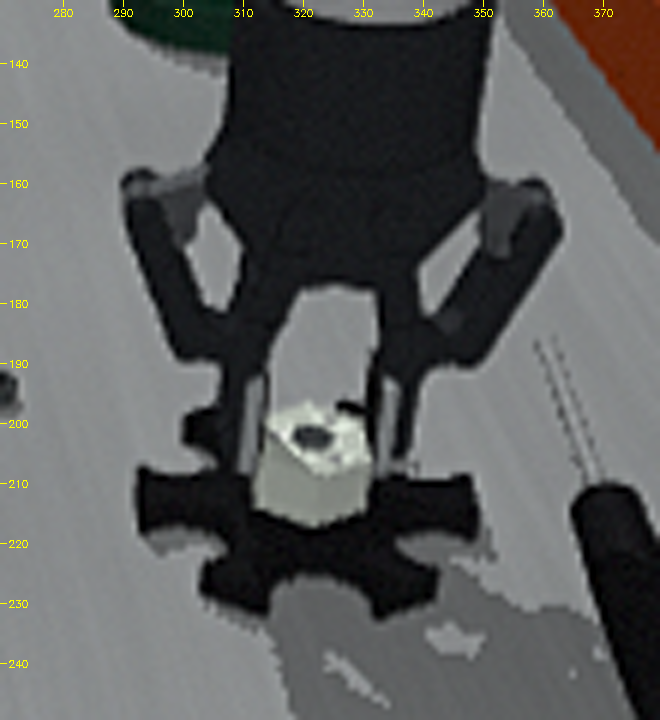

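```bash
python3 -m creep '[{"grip":3,"dp":[-1,0,0],"rotation":[0,0,0]},{"grip":3,"dp":[-4,0,0],"rotation":[0,0,0]},{"grip":3,"dp":[-8,0,0],"rotation":[0,0,0]},{"grip":3,"dp":[-10,0,0],"rotation":[0,0,0]},{"grip":3,"dp":[-10,0,0],"rotation":[0,0,0]}]';python3 go.py .5043 -.3003 .13;python3 - <<'E'
from h import *
p,d=bot.read_camera('side');crop(p,270,100,380,220,6,'pics/s22.png')
E
```

```text
time: 23.38
tool_pos: [0.6714, -0.0788, 0.1437]
tcp_rot: [1.316, 1.13, -1.302]
wrist_force: [1.7, 0.4, -0.5]
width: 0.404
t 23.38 tcp [ 0.6714 -0.0788  0.1437] jaw -8.0 x [ 0.013 -0.002 -1.   ] F [ 1.7  0.4 -0.5] w 0.404 q [-0.15  0.33  1.71 -0.    1.09 -0.01]
dp cm [  1.2  -13.48  24.25]
```

View pics/s22.png

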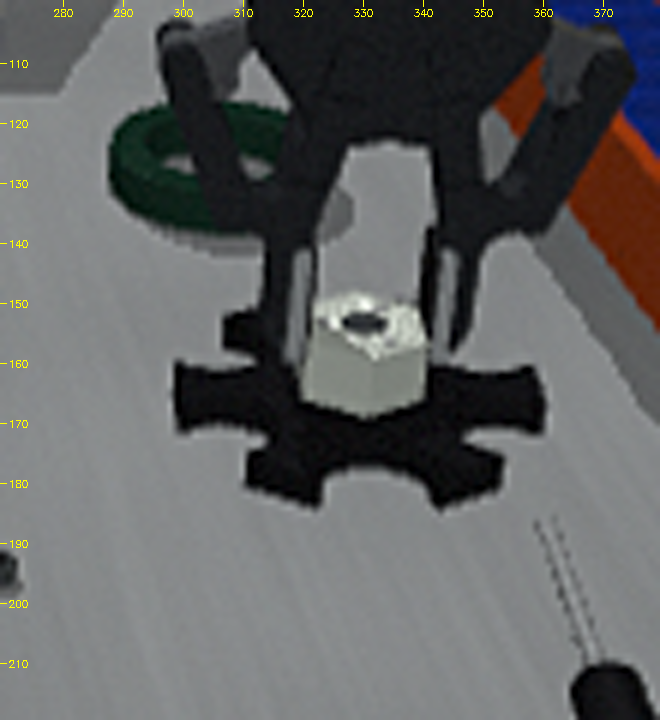

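Held level. Moving to the large tray.

```bash
python3 -m creep '[{"grip":3,"dp":[0,-1,1.8],"rotation":[0,0,0]},{"grip":3,"dp":[0,-9,16.2],"rotation":[0,0,0]},{"grip":3,"dp":[0,-9,16.2],"rotation":[0,0,0]},{"grip":3,"dp":[0,-9,16.2],"rotation":[0,0,0]},{"grip":3,"dp":[0,-9,16.2],"rotation":[0,0,0]}]' >/dev/null;python3 go.py .5043 -.3003 .13
```

```text
t 23.85 tcp [ 0.5522 -0.2265  0.1334] jaw -7.9 x [-0.003  0.001 -1.   ] F [-0.1 -0.7 -2.5] w 0.408 q [-0.43  0.21  1.88 -0.    1.05 -0.29]
dp cm [ 0.35 -3.73  7.97]
```

```bash
python3 -m creep '[{"grip":3,"dp":[0,-1.6,3.6],"rotation":[0,0,0]},{"grip":3,"dp":[0,-3.3,7.2],"rotation":[0,0,0]},{"grip":3,"dp":[0,-3.3,7.2],"rotation":[0,0,0]},{"grip":3,"dp":[0,-3.3,7.2],"rotation":[0,0,0]},{"grip":3,"dp":[0,-3.3,7.2],"rotation":[0,0,0]}]' >/dev/null;python3 go.py .5043 -.3003 .07
```

```text
t 24.27 tcp [ 0.5113 -0.2923  0.134 ] jaw -8.1 x [-0.002  0.002 -1.   ] F [ 0.3 -0.6 -1.2] w 0.402 q [-0.56  0.2   1.9   0.    1.05 -0.42]
dp cm [ 6.4  -0.57  0.9 ]
```

```bash
python3 -m creep '[{"grip":3,"dp":[2,-0.6,0.6],"rotation":[0,0,0]},{"grip":3,"dp":[5,-0.6,0.6],"rotation":[0,0,0]},{"grip":3,"dp":[7.5,-0.6,0.6],"rotation":[0,0,0]},{"grip":3,"dp":[7.5,-0.6,0.6],"rotation":[0,0,0]},{"grip":3,"dp":[7.5,-0.6,0.6],"rotation":[0,0,0]}]' >/dev/null;python3 go.py .5043 -.3003 .04;python3 - <<'E'
from h import *
p,d=bot.read_camera('side');crop(p,180,180,380,384,3.4,'pics/s23.png')
p,d=bot.read_camera('top');crop(p,350,140,460,260,5,'pics/t23.png')
E
```

```text
t 24.68 tcp [ 0.5044 -0.2954  0.0582] jaw -7.9 x [-0.005  0.003 -1.   ] F [ 1.2 -0.2 -1. ] w 0.404 q [-0.57  0.28  1.96  0.    0.91 -0.44]
dp cm [1.81 0.06 0.49]
```

View pics/s23.png

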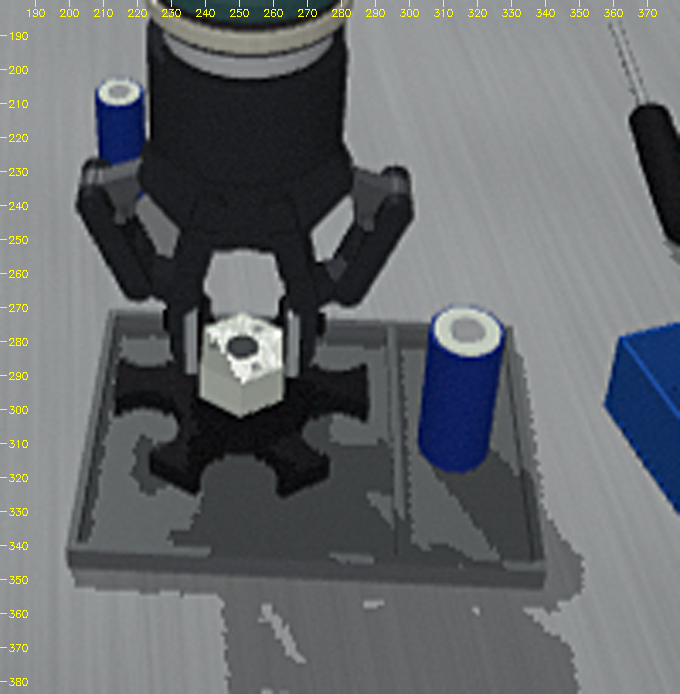

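View pics/t23.png

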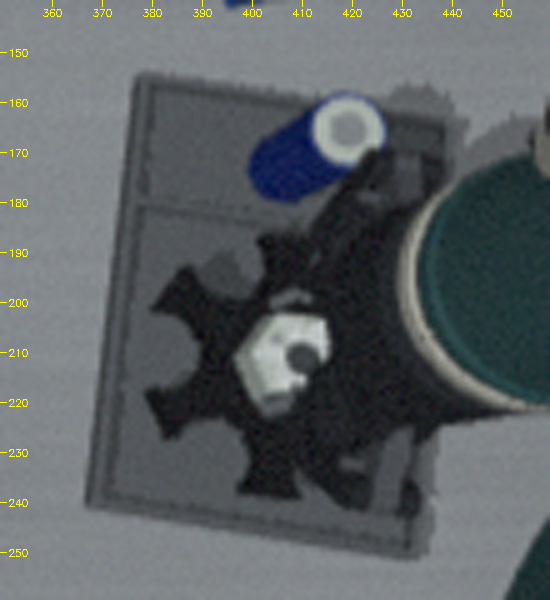

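```bash
python3 -m creep '[{"grip":3,"dp":[0.5,0,0.2],"rotation":[0,0,0]},{"grip":3,"dp":[0.8,0,0.2],"rotation":[0,0,0]},{"grip":3,"dp":[0.8,0,0.2],"rotation":[0,0,0]}]' >/dev/null;python3 go.py .5043 -.3003 .04;python3 - <<'E'
from h import *
p,d=bot.read_camera('top');crop(p,350,140,460,260,5,'pics/t24.png')
E
```

```text
t 25.03 tcp [ 0.5057 -0.3     0.0529] jaw -8.0 x [ 0.001 -0.001 -1.   ] F [-0.7  0.5 -1.3] w 0.407 q [-0.58  0.29  1.96 -0.    0.89 -0.44]
dp cm [ 1.29 -0.13  0.04]
```

View pics/t24.png

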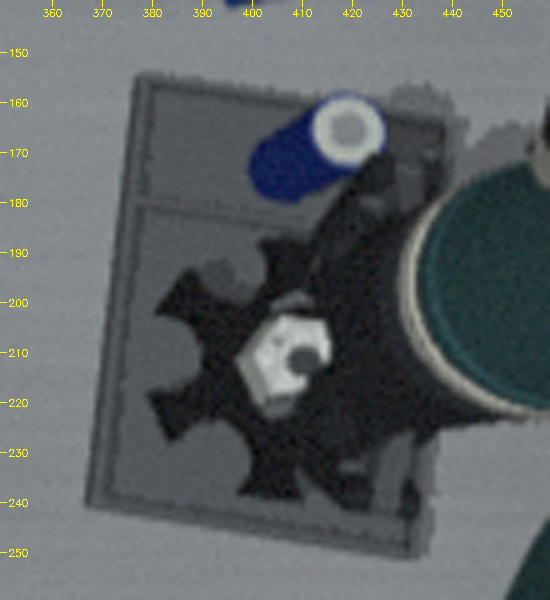

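```bash
python3 -c "
from h import *
print(px('top',410.3,211.5,.05))"; python3 -m creep '[{"grip":3,"dp":[0.6,-0.1,0],"rotation":[0,0,0]},{"grip":3,"dp":[1.1,-0.1,0],"rotation":[0,0,0]},{"grip":3,"dp":[1.1,-0.1,0],"rotation":[0,0,0]}]' >/dev/null;python3 go.py .5043 -.3003 .04;python3 -m creep '[{"grip":3,"dp":[0.15,0,0],"rotation":[0,0,0]},{"grip":3,"dp":[0.15,0,0],"rotation":[0,0,0]}]' >/dev/null;python3 go.py
```

```text
[ 0.50670677 -0.30148245  0.05      ]
t 25.33 tcp [ 0.5032 -0.2991  0.0399] jaw -8.0 x [-0.002  0.001 -1.   ] F [-0.5 -1.1 -1.7] w 0.407 q [-0.58  0.31  1.97  0.    0.87 -0.44]
dp cm [-0.01  0.13  0.1 ]
t 25.5 tcp [ 0.5039 -0.2995  0.0393] jaw -8.0 x [-0.001  0.    -1.   ] F [ 0.4  0.7 -1.2] w 0.406 q [-0.58  0.31  1.97  0.    0.87 -0.44]
```

```bash
python3 -m creep '[{"grip":3,"dp":[0.1,0,0],"rotation":[0,0,0]},{"grip":3,"dp":[0.1,0,0],"rotation":[0,0,0]}]' >/dev/null;python3 go.py;python3 -m creep '[{"grip":3,"dp":[0.1,0,0],"rotation":[0,0,0]},{"grip":3,"dp":[0.1,0,0],"rotation":[0,0,0]}]' >/dev/null;python3 go.py
```

```text
t 25.67 tcp [ 0.5044 -0.2998  0.0389] jaw -8.0 x [ 0. -0. -1.] F [ 0.2 -0.4 -1.2] w 0.403 q [-0.58  0.31  1.97 -0.    0.87 -0.44]
t 25.83 tcp [ 0.5044 -0.2998  0.0388] jaw -8.0 x [ 0. -0. -1.] F [-1.8  1.5  4.6] w 0.401 q [-0.58  0.31  1.97 -0.    0.87 -0.44]
```

Contact; release and retreat.

```bash
python3 -m creep '[{"grip":5.2,"dp":[0,0,0],"rotation":[0,0,0]},{"grip":5.2,"dp":[0,0,0],"rotation":[0,0,0]},{"grip":5.2,"dp":[0,0,0],"rotation":[0,0,0]},{"grip":5.2,"dp":[0,0,0],"rotation":[0,0,0]}]' >/dev/null;python3 -m creep '[{"grip":5.2,"dp":[-3,0,0],"rotation":[0,0,0]},{"grip":5.2,"dp":[-7,0,0],"rotation":[0,0,0]},{"grip":5.2,"dp":[-11,0,0],"rotation":[0,0,0]},{"grip":5.2,"dp":[-15,0,0],"rotation":[0,0,0]},{"grip":5.2,"dp":[-15,0,0],"rotation":[0,0,0]}]' >/dev/null;python3 -m creep '[{"grip":5.2,"dp":[0,0,-5],"rotation":[0,0,0]},{"grip":5.2,"dp":[0,0,-17],"rotation":[0,0,0]},{"grip":5.2,"dp":[0,0,-17],"rotation":[0,0,0]},{"grip":5.2,"dp":[0,0,-17],"rotation":[0,0,0]},{"grip":5.2,"dp":[0,0,-17],"rotation":[0,0,0]}]' >/dev/null;python3 -m creep '[{"grip":5.2,"dp":[0,0,0],"rotation":[0,0,0]},{"grip":5.2,"dp":[0,0,0],"rotation":[0,0,0]},{"grip":5.2,"dp":[0,0,0],"rotation":[0,0,0]}]';python3 - <<'E'
from h import *
for n in("top","side"):
    p,d=bot.read_camera(n); np.savez(f"pics/{n}9.npz",p=p,d=d)
    cv2.imwrite(f"pics/{n}9.png",cv2.resize(p[:,:,::-1],(800,600)))
    if n=='top': crop(p,350,140,460,260,5,'pics/t25.png')
E
```

```text
time: 27.25
tool_pos: [0.5278, -0.1324, 0.1877]
tcp_rot: [1.311, 1.139, -1.312]
wrist_force: [-0.4, 0.1, 0.6]
width: 0.61
```

View pics/top9.png

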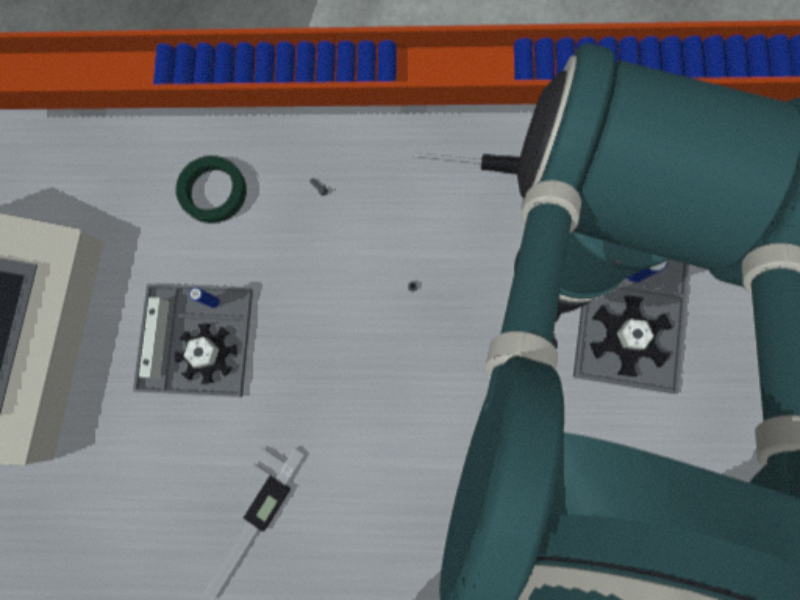

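View pics/side9.png

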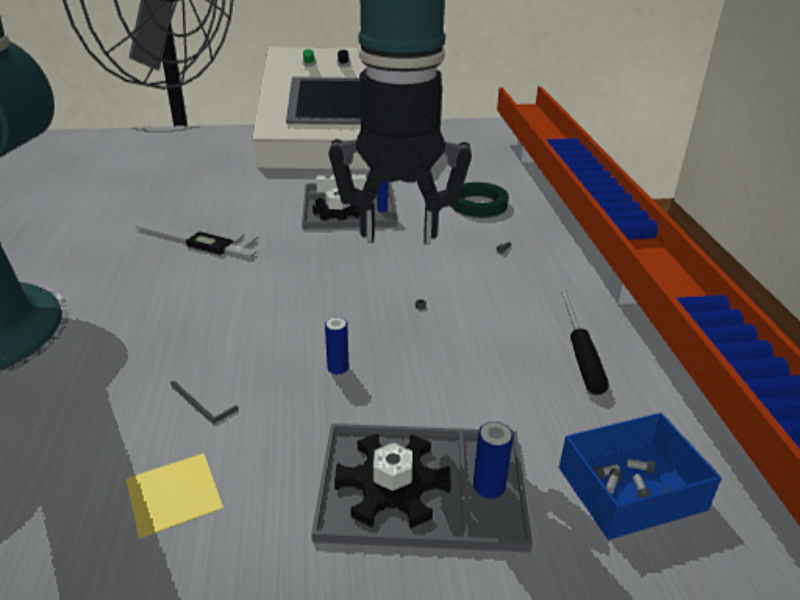

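View pics/t25.png

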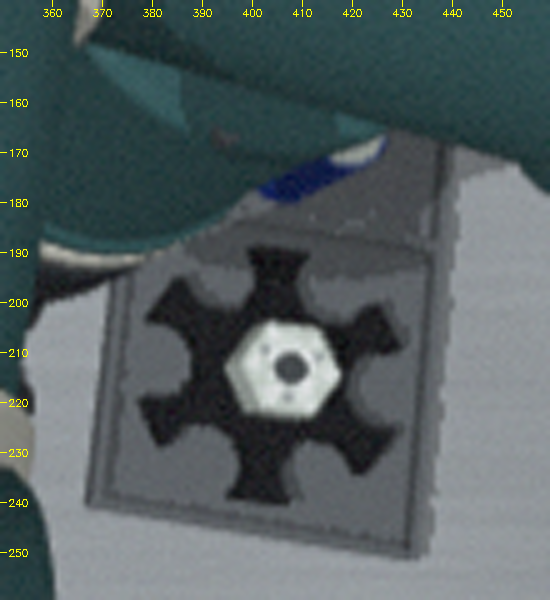

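Run:
```python
from h import *
ts=np.array((.4971,.3088)),-.0356;tf=np.array((.532,-.3046)),-.1536
L=(px('top',96.5,199,.034)+px('top',93,231,.034))/2
for n,P,(t,a) in [('ws',px('top',126.5,224.5,.036),ts),('slim',px('top',124.5,187.5,.069),ts),('liner',L,ts),('wl',px('top',407.5,213,.036),tf),('wl side',px('side',393/800*512-.2,458.5*.64-.2,.036),tf),('fat',px('top',418.5,165.5,.074),tf),('ws side',px('side',215.5,123.3,.036),ts)]:
    print(n,(rot(-a)@(P[:2]-t)*1000).round(1))
print(px('side',337*.64,323.5*.64,.065))
```

```text
ws [-18.6 -17.2]
slim [ 55.7 -18.4]
liner [-0.6 55.4]
wl [-27.   -0.5]
wl side [-28.   -0.8]
fat [66.3  0.2]
ws side [-20.9 -18.1]
[ 0.46023956 -0.11931497  0.065     ]
```

All parts are well inside their limits.

```bash
python3 -c "
from workcell import bot
print(bot.finish_job())"
```

```text
the job is handed in; nothing more can be done
None
```

I made up both changeover kits and handed the job in at about 27 s of the 144 s allowed. The hand-in gave no verdict.

Last camera checks, in mm in each tray's frame. They were taken after the arm had pulled clear, except the fat cell's, which came from a picture just before the large wheel was set down:

| Part | Measured (x, y) | Target (x, y) |
|---|---|---|
| Small wheel | (-19, -17) top camera, (-21, -18) side camera | (-21, -20) |
| Slim cell | (56, -18) | (54, -20) |
| Liner | (-1, 55) | (0, 54) |
| Large wheel | (-27, -1) | (-28, 0) |
| Fat cell | (66, 0) | (67, 0) |

- **Position:** every part is well inside its limits. The two cameras disagreed by about 2 mm on the small wheel.
- **Flat and upright:** the wheels and liner look flat and the cells upright. I judged this by eye and did not measure tilt or part height.
- **Fat cell:** it looked tilted by 2–3 degrees in the jaws. After release it stood upright.
- **Middle cell:** it stands at about (0.460, -0.119) m, within 2 mm of where I measured it at the start.

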